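# Pack the sample carrier in two layers

## Robot

A 6-joint arm with a two-finger parallel gripper is mounted at the origin on the work surface. World frame = base frame: x ahead of the robot, y to its left, z up, the work surface at z = 0. Lengths are in mm, angles in rad, forces in N, time in s.
With the tool pointing down it reaches from about 350 to 1000 mm from the base axis. Payload 7.1 kg.
Tool frame: the origin (TCP) lies midway between the tips of the shut fingers; the grasp point (between the pads) lies 19 mm behind it; z points along the fingers, y is the line along which they close (so a half turn about z gives the same grasp; the last joint's range is limited). The gripper opens to 85 mm and grips with 20 to 120 N. Pads are 22 mm wide; open, the fingers measure 114 mm over their backs; the gripper's body (76 mm by 85 mm) begins 54 mm behind the grasp point. The pads swing forward as they close: fully open they stand 13 mm farther back than shut.
Start: joints at [-1.34, 0.423, 1.63, -0, 1.089, -0.019], TCP at [154.525, -605.58, 231.319] pointing down, gripper open.
Joint ranges: [-3, 3], [-0.9, 2.11], [0.09, 2.58], [-1.31, 4.45], [0.11, 2.69], [-2.54, 2.54]. Speed limits (rad/s): [2.39, 2.39, 3.01, 3.14, 3.14, 3.14].

## Interface

Orientations are given as a unit quaternion [w, x, y, z].
In Python, from workcell import status, viewer, order gives the robot as it stands.
- The arm moves only by the tool move_arm, never from a script. Its argument "series" is a list of rows, each an object with "linear": the shift along the tool's x, y, z in m, a list of three; "rot": the turn, a rotation vector about the tool's x, y, z in rad, a list of three. A call has 1 to 5 rows; each row shifts and turns the commanded pose from where the row before left it, along the tool's axes as they then stand; what a row does not reach is not made up. A row lasts 1/8 s, in which the tool goes at most 62.5 mm and 10.7 degrees, less where a joint would pass 70% of its speed; a pose out of reach is approached as far as the arm can. A call with a gripper value outside its range is refused whole. "jaw" is the finger opening in m, from 0 to 0.0854, set as the call begins (left out, the last holds). The fingers move at their own pace and stop on an object; the grip force is fixed at half the most. Time passes only in rows, so rows that do not move let the fingers close. It gives the time, the measured TCP pose, the force, the opening and the grip force at its end, in the units of the state.
- status.read_state(): the state, without advancing time (a new reading comes with each control period).
- viewer.snapshot(name): name is "scene" or "top" or "wrist"; returns the picture (480x640x3 uint8, red, green, blue); there is no depth.
- viewer.camera_info(name): a dict with "intrinsics" (3x3 intrinsics, pixels), "view" (4x4, takes a point from world to camera coordinates); the wrist camera has in their place "hand_eye" (4x4, takes a point from camera to tool coordinates, whose origin is the TCP and whose axes are the flange's). Camera axes: x right, y down, z forward; pixel columns grow to the right and rows downward; lengths in mm; the calibration is good to about 2 mm. The wrist camera is an equidistant fisheye: a pixel r from the principal point sees the ray r / f radians off the axis. A picture is of the moment at which its call begins: read the wrist's pose just before it. camera_info takes no time and is no camera call.
- order.job_done(): hands the job in; it is judged then, once.
The state is a dict: "t": time; "joint_positions": joint angles; "joint_vel": joint speeds; "joint_efforts": joint torques, N m; "tcp_pos": TCP position; "tcp_rot": TCP orientation; "ft_force": force on the tool from outside, world axes, zero at the start; "ft_torque": the same for the moment, N m; "gripper_width": opening from 0.0 (shut) to 1.0 (fully open); "grip_force": force on a finger pad.
Only numpy, scipy, OpenCV 4.12 (cv2) and the standard library are available. Lean on these libraries where they do the work, as an engineer would, in place of code of your own. Each camera call takes 0.05 s, during which the arm holds its last target. There are 200 camera calls.

## Task

Pack the dark grey sample carrier for dispatch: stand the cardboard carton upright in its wider bay and the squat jar upright in its narrower bay, then lay the white divider plate flat on the posts inside the carrier (either way round), and last stand the vial rack inside the rectangular lip and the tall bottle inside the round lip of the divider. Leave the white beaker and the roll of tape where they are, and let go of everything.

Things in the scene. Friction and masses are not known exactly. Their poses are not given: they have to be found in the camera images.
- carrier: Fixed dark grey open box, 150 (x) x 204 (y) x 80 mm high, walls and floor 5. Origin: centre of underside, z up. A partition (y -21 to -15) parts the wide bay (y -15 to 97, middle 41) from the narrow bay (y -97 to -21, middle -59); both span x -70 to 70, floor at z 5. Black 14 mm square posts fill the 4 inner corners; posts and partition end at z 63 and carry the divider.
- divider: Loose white plate 130 (x) x 184 (y) x 6 mm, 0.25 kg. Origin: centre of underside, z up. Upright grip in its middle, 12 (y) x 60 (x), top at z 46. Lips 4 wide, tops at z 10, bound a rectangle centred at y +49, inside 56 (x) x 72 (y), and a circle centred at y -49, inside diameter 68 (both x 0). Seats centred in the carrier, underside at carrier z 63, 5 mm play all round, x along carrier x.
- carton: Small closed cardboard carton with a paper band, 45 (x) x 75 (y) x 48 mm high, about 0.12 kg, loose. Origin: centre of the underside; z up.
- jar: Squat round amber jar with a broad white lid, diameter 54 mm at the lid (from z = 32 to 48 mm) and 52 mm below, 48 mm high, about 0.12 kg, loose. Origin: centre of the underside; z up.
- rack: White vial rack, a block 40 (x) x 56 (y) x 36 mm high with six small black-capped vials fixed in it, 48 mm high over the caps, about 0.13 kg, loose. Origin: centre of the underside; z up.
- bottle: Tall amber bottle with a blue cap, 85 mm high; body diameter 48 mm up to z = 58 mm, then a shoulder, cap diameter 30 mm from z = 68 mm; about 0.14 kg, loose. Origin: centre of the underside; z up.
- beaker: Bystander: empty white open beaker, 56 mm across the rim, 60 mm high, loose; stays where it is. Origin: centre of the underside.
- tape: Bystander: roll of tape lying flat, outside diameter 70 mm, 18 mm high, loose; stays where it is. Origin: centre of the underside.
There are look-alikes about, which are no part of the job. What is meant by the divider is not purple, and is the larger of those in its own colour.

How it is judged (in metres and radians):
On the way, in this order (a step that is already met when the one before it is completed fails the run):
1. carton upright on the floor of the wide bay and jar upright on the floor of the narrow bay, both released (x of carton in the frame of carrier between -0.055 and 0.055 m and y of carton in the frame of carrier between -0.012 and 0.092 m and z of carton in the frame of carrier between 0.001 and 0.011 m and angle between each of carton, jar's own z axis and vertical below 0.1 rad and x of jar in the frame of carrier between -0.055 and 0.055 m and y of jar in the frame of carrier between -0.095 and -0.024 m and z of jar in the frame of carrier between 0.001 and 0.011 m and contact force between each of carton, jar and the fingers below 0.1 N), for 0.2 s.
2. divider plate seated flat inside the carrier on the posts, released (x of divider in the frame of carrier between -0.01 and 0.01 m and y of divider in the frame of carrier between -0.01 and 0.01 m and z of divider in the frame of carrier between 0.058 and 0.067 m and angle between divider's own z axis and vertical below 0.04 rad and angle between the x axis of divider and the x axis of carrier, either way round below 0.12 rad and contact force between divider and the fingers below 0.1 N), for 0.2 s.
3. rack inside the rectangular lip and bottle inside the round lip of the seated divider, released (x of divider in the frame of carrier between -0.01 and 0.01 m and y of divider in the frame of carrier between -0.01 and 0.01 m and z of divider in the frame of carrier between 0.058 and 0.067 m and angle between divider's own z axis and vertical below 0.04 rad and angle between the x axis of divider and the x axis of carrier, either way round below 0.12 rad and x of rack in the frame of divider between -0.012 and 0.012 m and y of rack in the frame of divider between 0.037 and 0.061 m and z of rack in the frame of divider between 0.003 and 0.009 m and angle between each of rack, bottle's own z axis and vertical below 0.06 rad and x of bottle in the frame of divider between -0.014 and 0.014 m and y of bottle in the frame of divider between -0.063 and -0.035 m and z of bottle in the frame of divider between 0.003 and 0.009 m and contact force between each of rack, bottle and the fingers below 0.1 N), for 0.2 s.
At the end, for the whole second after the job is handed in: Carton upright on the wide bay's floor, jar upright on the narrow bay's; divider flat on the posts over them (10 mm, 0.12 rad); rack upright inside the rectangular lip and bottle inside the round lip, flat on the plate; all released and at rest (all of step 1 and all of step 3 and linear speed of each of carton, jar, divider, rack, bottle below 0.02 m/s and angular speed of each of carton, jar, divider, rack, bottle below 0.2 rad/s and contact force between divider and the fingers below 0.1 N); the robot touches nothing.
It fails at once if the beaker or the roll of tape was moved by more than 30 mm, or the beaker was tipped over (distance of any of beaker, tape from where it was at the start of the episode above 0.03 m or angle between beaker's own z axis and vertical above 0.6 rad).
It also fails if it takes over 136 s, if anything falls off the work surface, if the arm or the gripper's body presses on something with over 40 N, if the wrist force passes 120 N, or if a joint passes its speed limit or range.

## Working session

There is one attempt and no reset: what is moved stays moved. The work goes in short steps, Python scripts to look and compute and a tool call to move; the robot and the scene stay as the last step left them, time stands still between calls to the robot, and variables do not carry over. Pictures are saved under pics/ and viewed, at most 14 in all, crops included, and the job is handed in when it is done.

Besides the shell and the picture viewer there is one more tool, called after "Request:" in YAML: its name, and indented under it one key for each argument. move_arm: Moves the arm, as the interface text tells. Its arguments: {"type":"object","properties":{"series":{"type":"array"},"jaw":{"type":"number"}},"required":["series"]}

```bash
mkdir -p pics
cat > h.py <<'E'
import numpy as np,cv2
from workcell import status,viewer,order
E
python3 - <<'E'
from h import *
for n in ("scene","top"):
    cv2.imwrite(f"pics/{n}0.png",viewer.snapshot(n)[:,:,::-1]); i=viewer.camera_info(n); print(n,np.round(i["intrinsics"],1).tolist(),np.round(i["view"],4).tolist())
i=viewer.camera_info("wrist");print({k:(np.round(v,4).tolist() if not isinstance(v,str) else v) for k,v in i.items()})
print(status.read_state())
E
```

```text
scene [[591.5, 0.0, 315.4], [0.0, 591.5, 249.8], [0.0, 0.0, 1.0]] [[-0.5084, 0.8611, -0.0066, 299.2286], [0.7095, 0.4145, -0.5699, -306.0716], [-0.488, -0.2944, -0.8217, 1293.1425], [0.0, 0.0, 0.0, 1.0]]
top [[491.0, 0.0, 317.2], [0.0, 491.0, 233.8], [0.0, 0.0, 1.0]] [[-0.0242, -0.9996, 0.014, -39.3614], [-0.9903, 0.022, -0.1368, 519.6039], [0.1365, -0.0172, -0.9905, 906.3578], [0.0, 0.0, 0.0, 1.0]]
{'intrinsics': [[371.6483, 0.0, 311.6713], [0.0, 371.6483, 241.0846], [0.0, 0.0, 1.0]], 'hand_eye': [[-0.0001, -0.9588, -0.2841, 72.0599], [1.0, 0.0001, -0.0009, -0.0657], [0.0009, -0.2841, 0.9588, -141.2577], [0.0, 0.0, 0.0, 1.0]]}
{'t': 0.1, 'joint_positions': array([-1.33998996e+00,  4.23752162e-01,  1.63065249e+00, -2.99008547e-06,
        1.08860526e+00, -1.89901866e-02]), 'joint_vel': array([ 2.28878101e-06, -1.70223663e-03, -3.26193555e-03,  1.42729364e-03,
        8.06993796e-04,  8.09254846e-06]), 'joint_efforts': array([ 2.68637814e-04, -5.58424258e+01, -2.82445282e+01,  1.04195092e-04,
        3.04973801e-03, -1.22414710e-05]), 'tcp_pos': array([ 154.41576613, -605.08935089,  230.61579412]), 'tcp_rot': array([-7.04518097e-04,  9.92210009e-01,  1.24574462e-01, -7.62259437e-05]), 'ft_force': array([-0.52588513,  0.16986984,  0.19760858]), 'ft_torque': array([ 0.00488724, -0.0796262 ,  0.01616236]), 'grip_force': 0.0, 'gripper_width': 0.9996416511242407}
```

View pics/scene0.png

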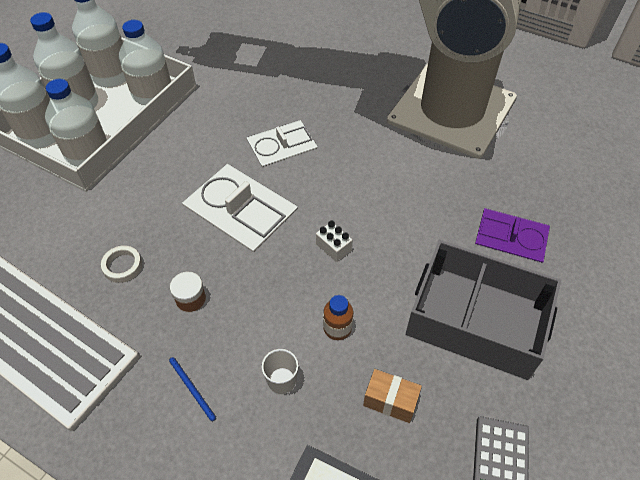

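View pics/top0.png

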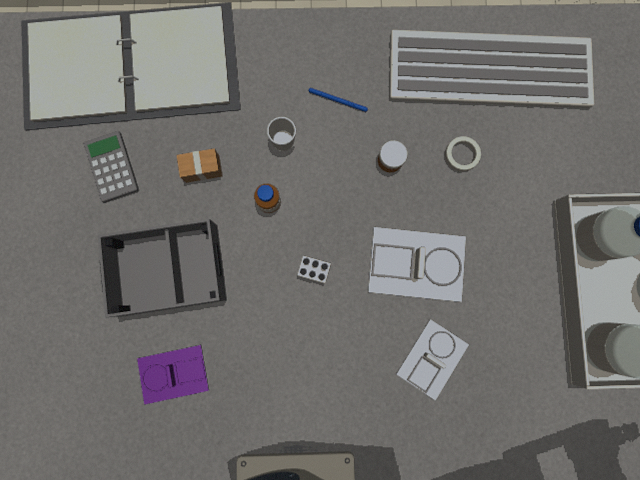

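The top view shows the divider (larger white plate) at about (418,264), its rectangle on the left. Carrier is at (163,268) with the wide bay on the left, carton (198,164), jar (393,155), rack (313,269) and bottle (266,195). I'll measure these next.

```bash
cat >> h.py <<'E'
def cast(cam,px,z):
    i=viewer.camera_info(cam);K=np.array(i["intrinsics"]);V=np.array(i["view"])
    p=np.atleast_2d(px).astype(float);d=np.linalg.inv(K)@np.c_[p,np.ones(len(p))].T
    R=V[:3,:3];c=-R.T@V[:3,3];d=R.T@d
    return (c[:,None]+d*((z-c[2])/d[2])).T
def blob(m,roi):
    x0,y0,x1,y1=roi;k=np.zeros(m.shape,np.uint8);k[y0:y1,x0:x1]=m[y0:y1,x0:x1]
    c,_=cv2.findContours(k,cv2.RETR_EXTERNAL,cv2.CHAIN_APPROX_NONE)
    return max(c,key=cv2.contourArea)[:,0]
def rect(cam,c,z):
    w=cast(cam,c,z)[:,:2].astype(np.float32);r=cv2.minAreaRect(w)
    b=cv2.boxPoints(r);e=max([b[1]-b[0],b[2]-b[1]],key=np.linalg.norm)
    return np.round(r[0],1),np.round(sorted(r[1]),1),"long axis yaw deg",round(np.degrees(np.arctan2(e[1],e[0]))%180,1)
E
cat > m.py <<'E'
from h import *
im=viewer.snapshot("top");hsv=cv2.cvtColor(im,cv2.COLOR_RGB2HSV);H,S,V=cv2.split(hsv)
u=lambda b:(b*255).astype(np.uint8)
white=u((S<40)&(V>150))
print("divider",rect("top",blob(white,(355,215,480,312)),6))
print("rack",rect("top",blob(cv2.morphologyEx(u((S<40)&(V>110)),cv2.MORPH_CLOSE,np.ones((7,7))),(290,250,337,290)),36))
print("jar",rect("top",blob(white,(370,135,412,170)),48))
print("cap",rect("top",blob(u((H>95)&(H<130)&(S>100)),(250,178,285,215)),85))
cb=u((((H<25)&(S>90)&(V>120))|((S<60)&(V>160))))
print("carton",rect("top",blob(cv2.morphologyEx(cb,cv2.MORPH_CLOSE,np.ones((3,3))),(170,140,225,190)),48))
print("carrier",rect("top",blob(u(V<75),(90,212,235,325)),80))
print("beaker",rect("top",blob(white,(260,110,300,145)),60)[0],"tape",rect("top",blob(u((S<60)&(V>130)),(440,130,490,180)),18)[0])
print("ground V",V[330,280],V[215,330])
big=cv2.resize(im[110:325,85:475],None,fx=2,fy=2,interpolation=cv2.INTER_CUBIC);cv2.imwrite("pics/crop.png",big[:,:,::-1])
E
python3 m.py
```

```text
divider (array([ 459.3, -247.3]), array([128.8, 182.5]), 'long axis yaw deg', np.float32(82.7))
rack (array([450.4, -41.7]), array([74.1, 87.9]), 'long axis yaw deg', np.float32(88.7))
jar (array([ 671.2, -203.2]), array([48.7, 50.4]), 'long axis yaw deg', np.float32(177.6))
cap (array([590. ,  43.7]), array([27.9, 29.4]), 'long axis yaw deg', np.float32(25.5))
carton (array([661.7, 177.3]), array([43.8, 74.2]), 'long axis yaw deg', np.float32(99.2))
carrier (array([458.7, 239.2]), array([139.9, 193.6]), 'long axis yaw deg', np.float32(97.3))
beaker [718.4  13.8] tape [ 680.5 -349.9]
ground V 111 107
```

View pics/crop.png

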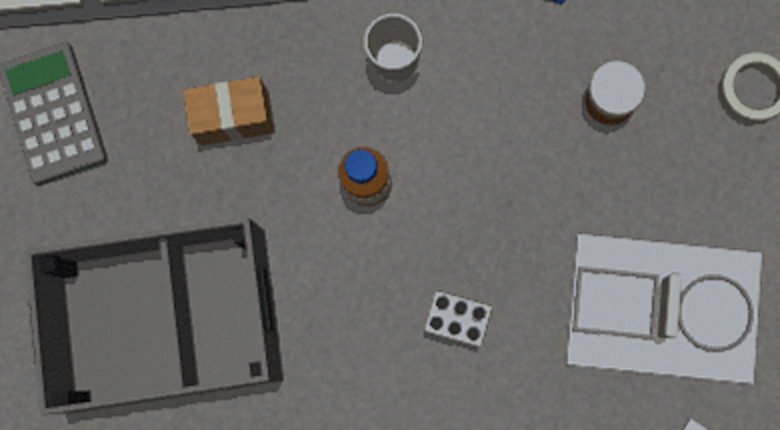

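The crop shows all parts clearly. Carrier rim corners in full-picture pixels are roughly (101,236), (217,221), (225,301) and (107,315). I'll refine the carrier and rack.

```bash
cat > m2.py <<'E'
from h import *
im=viewer.snapshot("top");hsv=cv2.cvtColor(im,cv2.COLOR_RGB2HSV);H,S,V=cv2.split(hsv)
u=lambda b:(b*255).astype(np.uint8)
print("rack",rect("top",blob(cv2.morphologyEx(u((S<40)&(V>150)),cv2.MORPH_CLOSE,np.ones((9,9))),(285,245,345,295)),36))
for t in (66,84): print("carrier",t,rect("top",blob(cv2.morphologyEx(u(V<t),cv2.MORPH_OPEN,np.ones((3,3))),(90,212,235,325)),80))
print(np.round(cast("top",[(101,237),(210,222),(225,301),(107,315),],80)[:,:2],0).tolist())
print("row",V[270,95:125].tolist(),V[270,205:232].tolist()); print("col",V[222:250,140].tolist(),V[295:325,140].tolist())
# carrier in scene view
im=viewer.snapshot("scene");V=cv2.cvtColor(im,cv2.COLOR_RGB2HSV)[:,:,2]
cv2.imwrite("pics/c.png",np.hstack([cv2.resize(im[230:390,395:570],None,fx=2.2,fy=2.2,interpolation=cv2.INTER_CUBIC),cv2.resize(viewer.snapshot("top")[205:330,85:245],None,fx=2.56,fy=352/125,interpolation=cv2.INTER_CUBIC)])[:,:,::-1])
E
python3 m2.py
```

```text
rack (array([451.8, -43.1]), array([38.4, 54.1]), 'long axis yaw deg', np.float32(72.8))
carrier 66 (array([453.5, 277.6]), array([116. , 139.6]), 'long axis yaw deg', np.float32(7.0))
carrier 84 (array([459.1, 238.8]), array([140.8, 194.8]), 'long axis yaw deg', np.float32(97.4))
[[515.0, 342.0], [539.0, 145.0], [395.0, 117.0], [375.0, 327.0]]
row [109, 110, 119, 115, 105, 77, 105, 100, 82, 34, 42, 38, 39, 40, 39, 37, 36, 39, 40, 42, 39, 43, 38, 49, 82, 107, 102, 101, 103, 98] [109, 107, 106, 108, 109, 109, 108, 109, 109, 111, 99, 31, 28, 42, 43, 22, 26, 41, 76, 118, 111, 116, 117, 115, 116, 111, 108]
col [113, 114, 108, 109, 110, 106, 105, 104, 109, 71, 41, 34, 41, 37, 39, 37, 46, 64, 68, 68, 66, 97, 104, 101, 102, 103, 102, 103] [103, 102, 103, 102, 103, 103, 103, 103, 104, 102, 103, 103, 106, 103, 104, 105, 106, 64, 54, 68, 75, 68, 67, 79, 103, 115, 110, 108, 111, 110]
```

View pics/c.png

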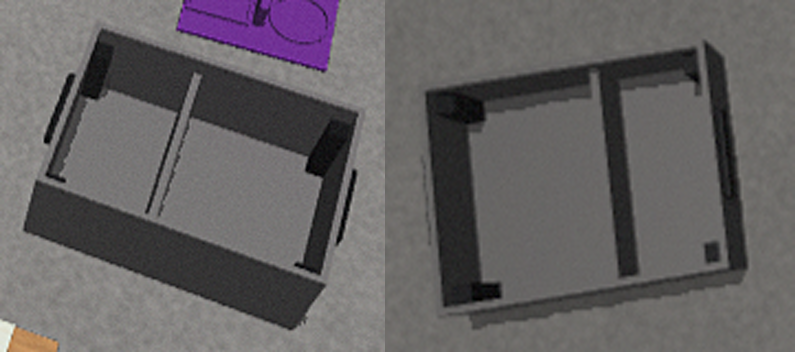

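Left is the scene view and right the top view. The rim corners are readable in both, so I'll cast them to z=80 and cross-check.

```bash
cat > m3.py <<'E'
from h import *
def q(cam,px):
    w=cast(cam,px,80)[:,:2]; c=w.mean(0)
    s=[np.linalg.norm(w[i]-w[(i+1)%4]).round(0) for i in range(4)]
    e=(w[0]-w[1])+(w[3]-w[2]); f=(w[0]-w[3])+(w[1]-w[2])
    print(cam,w.round(0).tolist(),c.round(1),s,np.degrees(np.arctan2(e[1],e[0])).round(1),np.degrees(np.arctan2(f[1],f[0])).round(1))
q("top",[(101,237.3),(209.2,220.3),(218.6,301.6),(106.9,315.8)])
q("scene",[(440.5,242.3),(558.6,280),(542.7,359.5),(412.3,311.8)])
S=viewer.snapshot("scene");hsv=cv2.cvtColor(S,cv2.COLOR_RGB2HSV);H,Sa,V=cv2.split(hsv)
u=lambda b:(b*255).astype(np.uint8);w=u((Sa<40)&(V>150))
print("div",rect("scene",blob(w,(170,155,305,255)),6)) 
print("cap",rect("scene",blob(u((H>95)&(H<130)&(Sa>100)),(320,290,360,320)),85))
print("jar",rect("scene",blob(w,(160,265,212,300)),48))
E
python3 m3.py
```

```text
top [[515.0, 342.0], [542.0, 146.0], [394.0, 129.0], [374.0, 327.0]] [456.1 236. ] [np.float64(197.0), np.float64(149.0), np.float64(199.0), np.float64(142.0)] 96.8 6.5
scene [[400.0, 133.0], [373.0, 327.0], [520.0, 349.0], [544.0, 149.0]] [459.3 239.3] [np.float64(195.0), np.float64(148.0), np.float64(201.0), np.float64(145.0)] -82.5 -172.6
div (array([ 457.5, -248. ]), array([130.7, 184.3]), 'long axis yaw deg', np.float32(82.7))
cap (array([593.8,  45.5]), array([26.5, 35.6]), 'long axis yaw deg', np.float32(29.8))
jar (array([ 670.1, -203.3]), array([51.6, 53.5]), 'long axis yaw deg', np.float32(36.9))
```

```bash
cat >> h.py <<'E'
from scipy.spatial.transform import Rotation as Ro
def plan(*ts,step=45):
    """ts: (x,y,z,closing angle deg or None). prints rot about tool z (rad) done first, then shift in tool axes (mm)"""
    s=status.read_state();p=s["tcp_pos"];q=s["tcp_rot"];R=Ro.from_quat([q[1],q[2],q[3],q[0]]).as_matrix()
    a=np.degrees(np.arctan2(R[1,1],R[0,1]))
    print("t",round(s["t"],2),"pos",p.round(1),"a",a.round(2),"tilt",(R[:2,2]*1000).round(1),"F",s["ft_force"].round(1),"w",round(85.4*s["gripper_width"],1),"grip",round(s["grip_force"],1))
    for x,y,z,b in ts:
        b=a if b is None else b
        d=(b-a+90)%180-90; r=-np.radians(d); a=a+d
        c,sn=np.cos(np.radians(a)),np.sin(np.radians(a)); v=np.array([x,y,z])-p
        l=np.array([-sn*v[0]+c*v[1],c*v[0]+sn*v[1],-v[2]]);p=np.array([x,y,z])
        n=max(1,int(np.ceil(np.linalg.norm(l)/step)))
        print("rot",r.round(3),"n",int(np.ceil(abs(r)/.17)),"lin",l.round(1),"n",n,"each",(l/n/1000).round(4))
E
python3 - <<'E'
from h import *
plan((160,-400,230,-17),(400,-250,230,None),(670.5,-203.2,120,None),(670.5,-203.2,21,None))
E
```

```text
t 0.35 pos [ 154.5 -605.5  231.1] a -75.69 tilt [-0.   0.4] F [ 0.1 -1.  -0.7] w 85.5 grip 0.0
rot -1.024 n 7 lin [198.1 -54.8   1.1] n 5 each [ 0.0396 -0.011   0.0002]
rot -0.0 n 0 lin [213.6 185.7   0. ] n 7 each [0.0305 0.0265 0.    ]
rot -0.0 n 0 lin [123.8 245.  110. ] n 7 each [0.0177 0.035  0.0157]
rot -0.0 n 0 lin [ 0.  0. 99.] n 3 each [0.    0.    0.033]
```

Request:
move_arm:
  series:
    - {"linear": [0, 0, 0], "rot": [0, 0, -0.17]}
    - {"linear": [0, 0, 0], "rot": [0, 0, -0.17]}
    - {"linear": [0, 0, 0], "rot": [0, 0, -0.17]}
    - {"linear": [0, 0, 0], "rot": [0, 0, -0.17]}
    - {"linear": [0, 0, 0], "rot": [0, 0, -0.17]}
  jaw: 0.085

```text
t: 0.98
tcp_pos: [154.5, -605.5, 231.3]
tcp_rot: [-0.0, 0.851, 0.525, 0.0]
ft_force: [-0.6, -0.3, -0.2]
gripper_width: 0.995
grip_force: 0.0
```

Request:
move_arm:
  series:
    - {"linear": [0, 0, 0], "rot": [0, 0, -0.17]}
    - {"linear": [0.05, -0.014, 0], "rot": [0, 0, 0]}
    - {"linear": [0.05, -0.014, 0], "rot": [0, 0, 0]}
    - {"linear": [0.05, -0.014, 0], "rot": [0, 0, 0]}
    - {"linear": [0.05, -0.014, 0], "rot": [0, 0, 0]}

```text
t: 1.6
tcp_pos: [160.3, -396.4, 231.3]
tcp_rot: [0.0, 0.805, 0.593, 0.0]
ft_force: [0.3, -1.0, -0.5]
gripper_width: 0.992
grip_force: 0.0
```

Request:
move_arm:
  series:
    - {"linear": [0.043, 0.037, 0], "rot": [0, 0, 0]}
    - {"linear": [0.043, 0.037, 0], "rot": [0, 0, 0]}
    - {"linear": [0.043, 0.037, 0], "rot": [0, 0, 0]}
    - {"linear": [0.043, 0.037, 0], "rot": [0, 0, 0]}
    - {"linear": [0.043, 0.037, 0], "rot": [0, 0, 0]}

```text
t: 2.22
tcp_pos: [402.4, -246.3, 231.7]
tcp_rot: [0.0, 0.805, 0.593, 0.0]
ft_force: [0.9, -1.3, 1.3]
gripper_width: 0.997
grip_force: 0.0
```

Request:
move_arm:
  series:
    - {"linear": [0.025, 0.049, 0.01], "rot": [0, 0, 0]}
    - {"linear": [0.025, 0.049, 0.01], "rot": [0, 0, 0]}
    - {"linear": [0.025, 0.049, 0.01], "rot": [0, 0, 0]}
    - {"linear": [0.025, 0.049, 0.01], "rot": [0, 0, 0]}
    - {"linear": [0.012, 0.035, 0.01], "rot": [0, 0, 0]}

```text
t: 2.85
tcp_pos: [656.9, -208.0, 180.8]
tcp_rot: [0.0, 0.805, 0.594, 0.0]
ft_force: [-0.1, -0.3, 0.1]
gripper_width: 0.992
grip_force: 0.0
```

Run:
```python
from h import *
plan((670.5,-203.2,120,-17),(670.5,-203.2,21,None))
```

```text
t 2.85 pos [ 656.9 -208.   180.8] a -17.17 tilt [ 0.6 -0.1] F [-0.1 -0.3  0.1] w 84.7 grip 0.0
rot -0.003 n 1 lin [ 8.6 11.6 60.8] n 2 each [0.0043 0.0058 0.0304]
rot -0.0 n 0 lin [ 0.  0. 99.] n 3 each [0.    0.    0.033]
```

Request:
move_arm:
  series:
    - {"linear": [0.0086, 0.0116, 0.04], "rot": [0, 0, 0]}
    - {"linear": [0, 0, 0.04], "rot": [0, 0, 0]}
    - {"linear": [0, 0, 0.04], "rot": [0, 0, 0]}
    - {"linear": [0, 0, 0.03], "rot": [0, 0, 0]}
    - {"linear": [0, 0, 0.012], "rot": [0, 0, 0]}

```text
t: 3.48
tcp_pos: [667.0, -203.8, 17.1]
tcp_rot: [-0.001, 0.805, 0.593, -0.001]
ft_force: [0.5, 0.7, -0.7]
gripper_width: 0.997
grip_force: 0.0
```

Request:
move_arm:
  series:
    - {"linear": [0, 0, 0], "rot": [0, 0, 0]}
    - {"linear": [0, 0, 0], "rot": [0, 0, 0]}
    - {"linear": [0, 0, 0], "rot": [0, 0, 0]}
    - {"linear": [0, 0, 0], "rot": [0, 0, 0]}
    - {"linear": [0, 0, 0], "rot": [0, 0, 0]}
  jaw: 0.03

```text
t: 4.1
tcp_pos: [669.5, -204.6, 21.2]
tcp_rot: [0.001, 0.805, 0.593, 0.001]
ft_force: [0.6, -0.7, 6.9]
gripper_width: 0.61
grip_force: 63.3
```

Request:
move_arm:
  series:
    - {"linear": [0, 0, 0], "rot": [0, 0, 0]}
    - {"linear": [0, 0, 0], "rot": [0, 0, 0]}
    - {"linear": [0, 0, -0.04], "rot": [0, 0, 0]}
    - {"linear": [0, 0, -0.06], "rot": [0, 0, 0]}
    - {"linear": [0, 0, -0.06], "rot": [0, 0, 0]}

```text
t: 4.72
tcp_pos: [667.8, -204.1, 180.9]
tcp_rot: [-0.0, 0.805, 0.593, -0.0]
ft_force: [0.2, 0.7, -1.2]
gripper_width: 0.608
grip_force: 63.4
```

```bash
cat >> h.py <<'E'
C=np.array([458.,238.]);CY=7.0
def carr(x,y):
    c,s=np.cos(np.radians(CY)),np.sin(np.radians(CY)); return C+np.array([c*x-s*y,s*x+c*y])
E
python3 - <<'E'
from h import *
x,y=carr(0,-59);print(x,y)
plan((x,y,180,7),(x,y,26,None))
I=viewer.snapshot("wrist");cv2.imwrite("pics/w1.png",I[:,:,::-1])
E
```

```text
465.1902912609037 179.439777053162
t 4.72 pos [ 667.8 -204.1  180.9] a -17.25 tilt [-0.6  0.2] F [ 0.2  0.7 -1.2] w 51.9 grip 63.4
rot -0.423 n 3 lin [ 405.4 -154.3    0.9] n 10 each [ 0.0405 -0.0154  0.0001]
rot -0.0 n 0 lin [  0.   0. 154.] n 4 each [0.     0.     0.0385]
```

Request:
move_arm:
  series:
    - {"linear": [0, 0, 0], "rot": [0, 0, -0.141]}
    - {"linear": [0, 0, 0], "rot": [0, 0, -0.141]}
    - {"linear": [0, 0, 0], "rot": [0, 0, -0.141]}
    - {"linear": [0.04, -0.015, 0], "rot": [0, 0, 0]}
    - {"linear": [0.04, -0.015, 0], "rot": [0, 0, 0]}

```text
t: 5.4
tcp_pos: [628.0, -127.9, 179.2]
tcp_rot: [0.0, 0.663, 0.749, 0.0]
ft_force: [0.1, 0.4, -2.1]
gripper_width: 0.605
grip_force: 63.4
```

Request:
move_arm:
  series:
    - {"linear": [0.04, -0.015, 0], "rot": [0, 0, 0]}
    - {"linear": [0.04, -0.015, 0], "rot": [0, 0, 0]}
    - {"linear": [0.04, -0.015, 0], "rot": [0, 0, 0]}
    - {"linear": [0.04, -0.015, 0], "rot": [0, 0, 0]}
    - {"linear": [0.04, -0.015, 0], "rot": [0, 0, 0]}

```text
t: 6.02
tcp_pos: [529.1, 62.0, 179.6]
tcp_rot: [0.0, 0.663, 0.749, 0.0]
ft_force: [1.1, 0.9, -1.5]
gripper_width: 0.611
grip_force: 63.4
```

Request:
move_arm:
  series:
    - {"linear": [0.04, -0.015, 0], "rot": [0, 0, 0]}
    - {"linear": [0.04, -0.015, 0], "rot": [0, 0, 0]}
    - {"linear": [0, 0, 0], "rot": [0, 0, 0]}
    - {"linear": [0, 0, 0], "rot": [0, 0, 0]}
    - {"linear": [0, 0, 0], "rot": [0, 0, 0]}

```text
t: 6.65
tcp_pos: [490.9, 136.0, 179.4]
tcp_rot: [0.0, 0.663, 0.749, 0.0]
ft_force: [0.1, 0.2, -1.2]
gripper_width: 0.607
grip_force: 63.4
```

Run:
```python
from h import *
x,y=carr(0,-59)
plan((x,y,180,7),(x,y,26,None))
I=viewer.snapshot("wrist");cv2.imwrite("pics/w2.png",I[:,:,::-1])
s=status.read_state();np.savez("w2.npz",p=s["tcp_pos"],q=s["tcp_rot"])
```

```text
t 6.65 pos [490.9 136.  179.4] a 6.93 tilt [ 0.4 -0. ] F [ 0.1  0.2 -1.2] w 51.9 grip 63.4
rot -0.001 n 1 lin [ 46.3 -20.2  -0.6] n 2 each [ 0.0231 -0.0101 -0.0003]
rot -0.0 n 0 lin [  0.   0. 154.] n 4 each [0.     0.     0.0385]
```

View pics/w2.png

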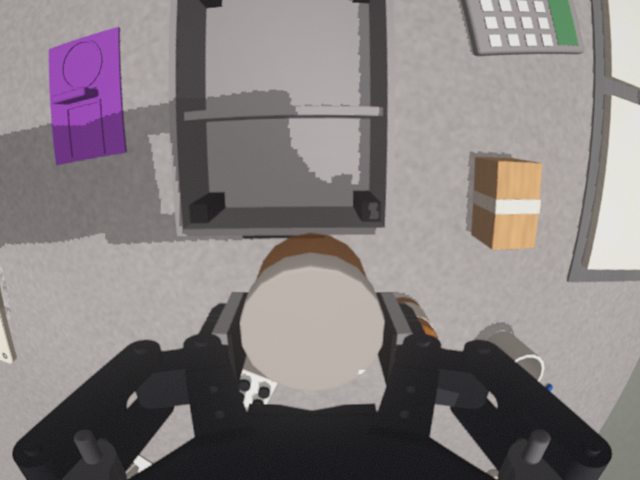

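The wrist view shows the jar held, ahead of the narrow bay. The near rim's outer corners are at about (177,236) and (384,231), and the partition runs from about (184,115) to (383,111). I'll cast these for a better carrier pose.

```bash
cat >> h.py <<'E'
def wcast(px,z,p,q):
    i=viewer.camera_info("wrist");K=np.array(i["intrinsics"]);T=np.array(i["hand_eye"])
    px=np.atleast_2d(px).astype(float);u=(px-K[:2,2])/K[0,0];r=np.linalg.norm(u,axis=1)
    d=np.c_[u/r[:,None]*np.sin(r)[:,None],np.cos(r)]
    R=Ro.from_quat([q[1],q[2],q[3],q[0]]).as_matrix();d=d@T[:3,:3].T@R.T;c=R@T[:3,3]+p
    return c+d*((z-c[2])/d[:,2])[:,None]
E
python3 - <<'E'
from h import *
f=np.load("w2.npz");p,q=f["p"],f["q"]
w=wcast([(177,236),(384,231)],80,p,q);print(w.round(1));e=w[1]-w[0];print(np.linalg.norm(e),np.degrees(np.arctan2(e[1],e[0])))
n=np.array([-e[1],e[0],0])/np.linalg.norm(e);print("centre from rim",w.mean(0)+n*102)
w=wcast([(184,115),(383,111)],63,p,q);print(w.round(1));e=w[1]-w[0];print(np.linalg.norm(e),np.degrees(np.arctan2(e[1],e[0])));n=np.array([-e[1],e[0],0])/np.linalg.norm(e);print("from part",w.mean(0)+n*18)
I=cv2.imread("pics/w2.png");cv2.imwrite("pics/w2c.png",cv2.resize(I[0:250,160:400],None,fx=2.4,fy=2.4,interpolation=cv2.INTER_CUBIC))
E
```

```text
[[396.  129.4  80. ]
 [538.4 150.1  80. ]]
143.83246211308614 8.261316196177047
centre from rim [452.56104476 240.67256192  80.        ]
[[390.2 213.6  63. ]
 [528.7 230.7  63. ]]
139.47292509693352 7.052961919510168
from part [457.24441485 240.03020203  63.        ]
```

View pics/w2c.png

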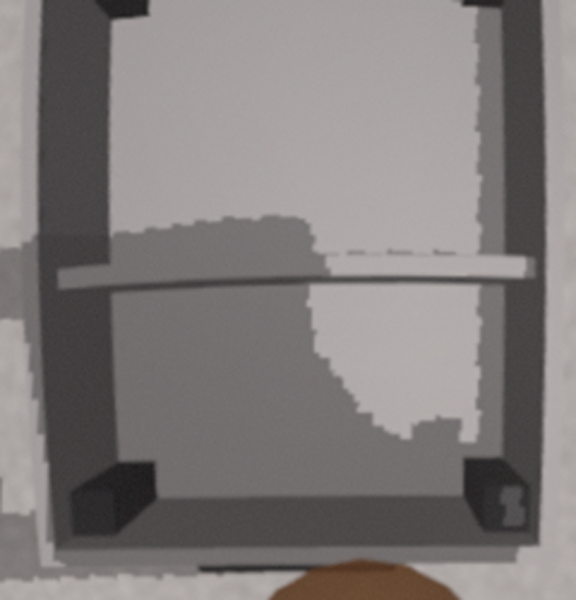

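The partition gives a carrier centre of (457,240) at yaw 7°, which agrees with the other views. I'll use (457.5, 239.3) and place the jar.

```bash
sed -i 's/C=np.array(\[458.,238.\])/C=np.array([457.5,239.3])/' h.py
python3 - <<'E'
from h import *
x,y=carr(0,-59)
plan((x,y,180,7),(x,y,26,None))
E
```

```text
t 6.7 pos [490.9 135.9 179.4] a 6.92 tilt [ 0.3 -0. ] F [ 0.1 -0.2 -1.6] w 51.6 grip 63.4
rot -0.001 n 1 lin [ 47.7 -20.5  -0.6] n 2 each [ 0.0239 -0.0103 -0.0003]
rot -0.0 n 0 lin [  0.   0. 154.] n 4 each [0.     0.     0.0385]
```

Request:
move_arm:
  series:
    - {"linear": [0.024, -0.01, 0], "rot": [0, 0, 0]}
    - {"linear": [0.024, -0.01, 0], "rot": [0, 0, 0]}
    - {"linear": [0, 0, 0.04], "rot": [0, 0, 0]}
    - {"linear": [0, 0, 0.04], "rot": [0, 0, 0]}
    - {"linear": [0, 0, 0.04], "rot": [0, 0, 0]}

```text
t: 7.32
tcp_pos: [465.5, 181.4, 58.4]
tcp_rot: [0.0, 0.663, 0.749, 0.0]
ft_force: [0.0, 0.8, -1.7]
gripper_width: 0.607
grip_force: 63.4
```

Request:
move_arm:
  series:
    - {"linear": [0, 0, 0.02], "rot": [0, 0, 0]}
    - {"linear": [0, 0, 0.008], "rot": [0, 0, 0]}
    - {"linear": [0, 0, 0.003], "rot": [0, 0, 0]}
    - {"linear": [0, 0, 0], "rot": [0, 0, 0]}
    - {"linear": [0, 0, 0], "rot": [0, 0, 0]}

```text
t: 7.95
tcp_pos: [465.3, 182.0, 29.1]
tcp_rot: [0.0, 0.663, 0.749, 0.001]
ft_force: [0.1, -0.2, -1.5]
gripper_width: 0.603
grip_force: 63.3
```

Request:
move_arm:
  series:
    - {"linear": [0, 0, 0.002], "rot": [0, 0, 0]}
    - {"linear": [0, 0, 0.001], "rot": [0, 0, 0]}
    - {"linear": [0, 0, 0], "rot": [0, 0, 0]}

```text
t: 8.32
tcp_pos: [465.0, 182.0, 26.2]
tcp_rot: [0.0, 0.663, 0.749, 0.0]
ft_force: [-2.5, 0.1, 9.0]
gripper_width: 0.609
grip_force: 64.4
```

Request:
move_arm:
  series:
    - {"linear": [0, 0, 0.001], "rot": [0, 0, 0]}
    - {"linear": [0, 0, 0.001], "rot": [0, 0, 0]}
    - {"linear": [0, 0, 0], "rot": [0, 0, 0]}

```text
t: 8.7
tcp_pos: [465.0, 182.0, 26.0]
tcp_rot: [0.0, 0.663, 0.749, 0.001]
ft_force: [-8.4, -2.8, 36.3]
gripper_width: 0.609
grip_force: 66.7
```

Request:
move_arm:
  series:
    - {"linear": [0, 0, -0.002], "rot": [0, 0, 0]}
    - {"linear": [0, 0, 0], "rot": [0, 0, 0]}

```text
t: 8.95
tcp_pos: [465.1, 182.1, 26.2]
tcp_rot: [0.0, 0.663, 0.749, 0.0]
ft_force: [-2.4, -1.0, 14.4]
gripper_width: 0.612
grip_force: 64.7
```

Request:
move_arm:
  series:
    - {"linear": [0, 0, 0], "rot": [0, 0, 0]}
    - {"linear": [0, 0, 0], "rot": [0, 0, 0]}
    - {"linear": [0, 0, 0], "rot": [0, 0, 0]}
    - {"linear": [0, 0, -0.02], "rot": [0, 0, 0]}
    - {"linear": [0, 0, -0.05], "rot": [0, 0, 0]}
  jaw: 0.075

```text
t: 9.57
tcp_pos: [463.0, 181.2, 94.1]
tcp_rot: [-0.001, 0.663, 0.749, -0.002]
ft_force: [0.8, 0.4, 0.7]
gripper_width: 0.879
grip_force: 0.0
```

Request:
move_arm:
  series:
    - {"linear": [0, 0, -0.06], "rot": [0, 0, 0]}
    - {"linear": [0, 0.05, 0], "rot": [0, 0, 0]}
    - {"linear": [0, 0.05, 0], "rot": [0, 0, 0]}
    - {"linear": [0, 0.05, 0], "rot": [0, 0, 0]}
    - {"linear": [0, 0, 0], "rot": [0, 0, 0]}

```text
t: 10.2
tcp_pos: [616.6, 200.4, 155.1]
tcp_rot: [0.001, 0.663, 0.749, 0.001]
ft_force: [-0.1, -0.4, 0.0]
gripper_width: 0.876
grip_force: 0.0
```

Run:
```python
from h import *
plan((661.7,177.3,100,9.2),(661.7,177.3,15,None))
I=viewer.snapshot("wrist");s=status.read_state()
cv2.imwrite("pics/w3.png",I[:,:,::-1])
T=viewer.snapshot("top");cv2.imwrite("pics/t3.png",T[:,:,::-1])
H,S,V=cv2.split(cv2.cvtColor(I,cv2.COLOR_RGB2HSV))
```

```text
t 10.2 pos [616.6 200.4 155.1] a 6.94 tilt [2.3 0.6] F [-0.1 -0.4  0. ] w 74.8 grip 0.0
rot -0.039 n 1 lin [-30.   40.8  55.1] n 2 each [-0.015   0.0204  0.0275]
rot -0.0 n 0 lin [ 0.  0. 85.] n 2 each [0.     0.     0.0425]
```

View pics/w3.png

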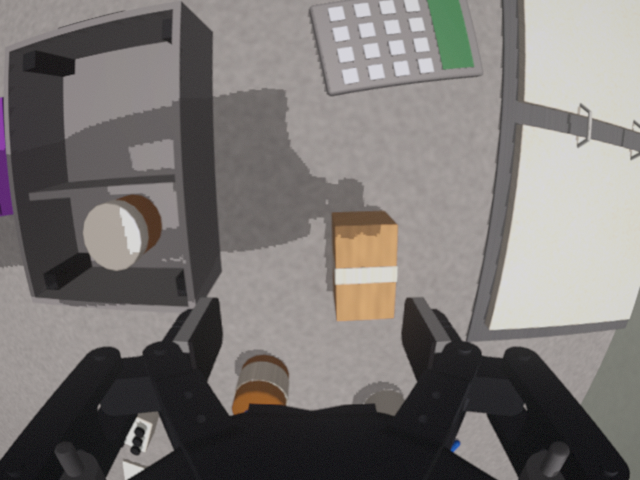

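The jar stands upright in the narrow bay, and the carton sits ahead at (365,265), aligned with the jaws.

Request:
move_arm:
  series:
    - {"linear": [0, 0, 0], "rot": [0, 0, -0.039]}
    - {"linear": [-0.015, 0.0205, 0.02], "rot": [0, 0, 0]}
    - {"linear": [-0.015, 0.0205, 0.02], "rot": [0, 0, 0]}
    - {"linear": [0, 0, 0.03], "rot": [0, 0, 0]}
    - {"linear": [0, 0, 0.03], "rot": [0, 0, 0]}

```text
t: 10.92
tcp_pos: [657.4, 176.7, 54.4]
tcp_rot: [-0.0, 0.648, 0.762, -0.001]
ft_force: [0.4, 0.7, 0.4]
gripper_width: 0.874
grip_force: 0.0
```

Request:
move_arm:
  series:
    - {"linear": [0, 0, 0.03], "rot": [0, 0, 0]}
    - {"linear": [0, 0, 0.005], "rot": [0, 0, 0]}
    - {"linear": [0, 0, 0], "rot": [0, 0, 0]}

```text
t: 11.3
tcp_pos: [658.3, 177.2, 20.7]
tcp_rot: [-0.0, 0.648, 0.762, -0.0]
ft_force: [-0.1, 0.2, -0.5]
gripper_width: 0.878
grip_force: 0.0
```

Request:
move_arm:
  series:
    - {"linear": [0, 0, 0], "rot": [0, 0, 0]}
    - {"linear": [0, 0, 0], "rot": [0, 0, 0]}
    - {"linear": [0, 0, 0], "rot": [0, 0, 0]}
    - {"linear": [0, 0, 0], "rot": [0, 0, 0]}
    - {"linear": [0, 0, 0], "rot": [0, 0, 0]}
  jaw: 0.025

```text
t: 11.92
tcp_pos: [659.9, 177.4, 22.0]
tcp_rot: [0.001, 0.648, 0.762, 0.001]
ft_force: [0.0, 0.1, 6.3]
gripper_width: 0.512
grip_force: 62.9
```

Request:
move_arm:
  series:
    - {"linear": [0, 0, 0], "rot": [0, 0, 0]}
    - {"linear": [0, 0, -0.04], "rot": [0, 0, 0]}
    - {"linear": [0, 0, -0.05], "rot": [0, 0, 0]}
    - {"linear": [0, 0, -0.05], "rot": [0, 0, 0]}
    - {"linear": [0, 0, 0], "rot": [0, 0, 0]}

```text
t: 12.55
tcp_pos: [661.8, 177.8, 165.8]
tcp_rot: [0.003, 0.648, 0.762, 0.004]
ft_force: [-0.1, -0.3, -2.0]
gripper_width: 0.517
grip_force: 62.1
```

Run:
```python
from h import *
x,y=carr(0,41)
plan((x,y,160,7),(x,y,26,None))
```

```text
t 12.55 pos [661.8 177.8 165.8] a 9.23 tilt [9.  2.2] F [-0.1 -0.3 -2. ] w 44.1 grip 62.1
rot 0.039 n 1 lin [ 126.9 -195.3    5.8] n 6 each [ 0.0212 -0.0326  0.001 ]
rot -0.0 n 0 lin [  0.   0. 134.] n 3 each [0.     0.     0.0447]
```

Request:
move_arm:
  series:
    - {"linear": [0, 0, 0], "rot": [0, 0, 0.039]}
    - {"linear": [0.025, -0.039, 0], "rot": [0, 0, 0]}
    - {"linear": [0.025, -0.039, 0], "rot": [0, 0, 0]}
    - {"linear": [0.025, -0.039, 0], "rot": [0, 0, 0]}
    - {"linear": [0.025, -0.039, 0], "rot": [0, 0, 0]}

```text
t: 13.18
tcp_pos: [489.7, 257.4, 159.3]
tcp_rot: [-0.0, 0.663, 0.749, -0.001]
ft_force: [-0.3, 1.4, -0.2]
gripper_width: 0.516
grip_force: 62.0
```

Request:
move_arm:
  series:
    - {"linear": [0.027, -0.039, 0], "rot": [0, 0, 0]}
    - {"linear": [0, 0, 0], "rot": [0, 0, 0]}
    - {"linear": [0, 0, 0.04], "rot": [0, 0, 0]}
    - {"linear": [0, 0, 0.04], "rot": [0, 0, 0]}
    - {"linear": [0, 0, 0.03], "rot": [0, 0, 0]}

```text
t: 13.8
tcp_pos: [449.7, 278.7, 48.3]
tcp_rot: [-0.0, 0.663, 0.749, -0.001]
ft_force: [0.2, 0.2, -2.3]
gripper_width: 0.516
grip_force: 62.2
```

Request:
move_arm:
  series:
    - {"linear": [0, 0, 0.018], "rot": [0, 0, 0]}
    - {"linear": [0, 0, 0.006], "rot": [0, 0, 0]}
    - {"linear": [0, 0, 0], "rot": [0, 0, 0]}
    - {"linear": [0, 0, 0], "rot": [0, 0, 0]}

```text
t: 14.3
tcp_pos: [450.7, 279.6, 27.0]
tcp_rot: [0.0, 0.663, 0.749, 0.001]
ft_force: [0.1, 0.1, 2.3]
gripper_width: 0.517
grip_force: 62.5
```

Run:
```python
from h import *
x,y=carr(0,41)
plan((x,y,27,7))
```

```text
t 14.3 pos [450.7 279.6  27. ] a 6.98 tilt [1.5 0.8] F [0.1 0.1 2.3] w 44.1 grip 62.5
rot -0.0 n 1 lin [0.1 1.8 0. ] n 1 each [0.0001 0.0018 0.    ]
```

Request:
move_arm:
  series:
    - {"linear": [0, 0, 0], "rot": [0, 0, 0]}
    - {"linear": [0, 0, 0], "rot": [0, 0, 0]}
    - {"linear": [0, 0, 0], "rot": [0, 0, 0]}
    - {"linear": [0, 0, -0.02], "rot": [0, 0, 0]}
    - {"linear": [0, 0, -0.05], "rot": [0, 0, 0]}
  jaw: 0.065

```text
t: 14.92
tcp_pos: [448.3, 278.5, 95.2]
tcp_rot: [-0.001, 0.663, 0.749, -0.002]
ft_force: [0.0, -0.4, -0.4]
gripper_width: 0.761
grip_force: 0.0
```

Request:
move_arm:
  series:
    - {"linear": [0, 0, -0.06], "rot": [0, 0, 0]}
    - {"linear": [0, 0, -0.02], "rot": [0, 0, 0]}
    - {"linear": [0, 0, 0], "rot": [0, 0, 0]}

```text
t: 15.3
tcp_pos: [450.8, 280.0, 178.0]
tcp_rot: [0.001, 0.663, 0.749, 0.002]
ft_force: [0.9, 0.9, -1.3]
gripper_width: 0.763
grip_force: 0.0
```

Run:
```python
from h import *
plan((458.5,-247.6,170,82.7))
plan((458.5,-180,170,None),(458.5,-247.6,170,82.7))
T=viewer.snapshot("top");cv2.imwrite("pics/t4.png",cv2.resize(T[205:330,85:245],None,fx=3,fy=3)[:,:,::-1])
```

```text
t 15.3 pos [450.8 280.  178. ] a 6.99 tilt [3.3 2. ] F [ 0.9  0.9 -1.3] w 65.2 grip 0.0
rot -1.321 n 8 lin [ -74.7 -522.3    8. ] n 12 each [-0.0062 -0.0435  0.0007]
t 15.3 pos [450.8 280.  178. ] a 6.99 tilt [3.3 2. ] F [ 0.9  0.9 -1.3] w 65.2 grip 0.0
rot -0.0 n 0 lin [-457.5  -48.3    8. ] n 11 each [-0.0416 -0.0044  0.0007]
rot -1.321 n 8 lin [ -8.6 -67.1  -0. ] n 2 each [-0.0043 -0.0335 -0.    ]
```

View pics/t4.png

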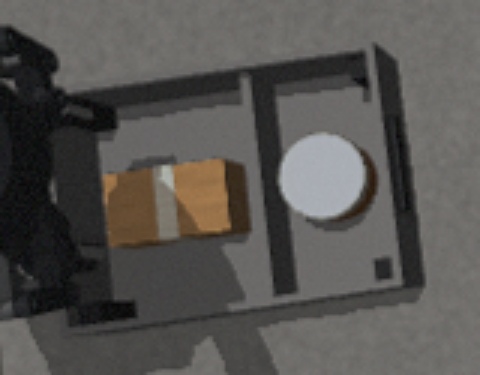

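Carton and jar both stand in their bays. Now the divider.

Request:
move_arm:
  series:
    - {"linear": [0, 0, 0], "rot": [0, 0, -0.17]}
    - {"linear": [0, 0, 0], "rot": [0, 0, -0.17]}
    - {"linear": [0, 0, 0], "rot": [0, 0, -0.17]}
    - {"linear": [0, 0, 0], "rot": [0, 0, -0.17]}
    - {"linear": [0, 0, 0], "rot": [0, 0, -0.17]}

```text
t: 15.98
tcp_pos: [448.7, 278.8, 174.1]
tcp_rot: [-0.001, 0.292, 0.956, -0.001]
ft_force: [-0.4, -0.3, 0.5]
gripper_width: 0.763
grip_force: 0.0
```

Request:
move_arm:
  series:
    - {"linear": [0, 0, 0], "rot": [0, 0, -0.17]}
    - {"linear": [0, 0, 0], "rot": [0, 0, -0.15]}
    - {"linear": [0, 0, 0], "rot": [0, 0, -0.15]}
    - {"linear": [-0.006, -0.045, 0], "rot": [0, 0, 0]}
    - {"linear": [-0.006, -0.045, 0], "rot": [0, 0, 0]}

```text
t: 16.6
tcp_pos: [448.9, 187.5, 174.2]
tcp_rot: [-0.002, 0.064, 0.998, -0.001]
ft_force: [0.4, -0.2, -0.5]
gripper_width: 0.761
grip_force: 0.0
```

Request:
move_arm:
  series:
    - {"linear": [-0.006, -0.045, 0], "rot": [0, 0, 0]}
    - {"linear": [-0.006, -0.045, 0], "rot": [0, 0, 0]}
    - {"linear": [-0.006, -0.045, 0], "rot": [0, 0, 0]}
    - {"linear": [-0.006, -0.045, 0], "rot": [0, 0, 0]}
    - {"linear": [-0.006, -0.045, 0], "rot": [0, 0, 0]}

```text
t: 17.23
tcp_pos: [449.7, -39.7, 174.5]
tcp_rot: [-0.002, 0.064, 0.998, 0.0]
ft_force: [0.8, -0.3, 0.4]
gripper_width: 0.759
grip_force: 0.0
```

Request:
move_arm:
  series:
    - {"linear": [-0.006, -0.045, 0], "rot": [0, 0, 0]}
    - {"linear": [-0.006, -0.045, 0], "rot": [0, 0, 0]}
    - {"linear": [0, 0, 0], "rot": [0, 0, 0]}
    - {"linear": [0, 0, 0], "rot": [0, 0, 0]}

```text
t: 17.73
tcp_pos: [450.3, -128.8, 174.9]
tcp_rot: [-0.001, 0.065, 0.998, 0.0]
ft_force: [0.9, 1.2, 0.6]
gripper_width: 0.764
grip_force: 0.0
```

Run:
```python
from h import *
plan((458.5,-247.6,100,82.7),(458.5,-247.6,17,None))
s=status.read_state();I=viewer.snapshot("wrist");cv2.imwrite("pics/w5.png",I[:,:,::-1]);np.savez("w5.npz",p=s["tcp_pos"],q=s["tcp_rot"])
```

```text
t 17.73 pos [ 450.3 -128.8  174.9] a 82.57 tilt [-2.8  1.1] F [0.9 1.2 0.6] w 65.2 grip 0.0
rot -0.002 n 1 lin [ -23.2 -116.8   74.9] n 4 each [-0.0058 -0.0292  0.0187]
rot -0.0 n 0 lin [ 0.  0. 83.] n 2 each [0.     0.     0.0415]
```

View pics/w5.png

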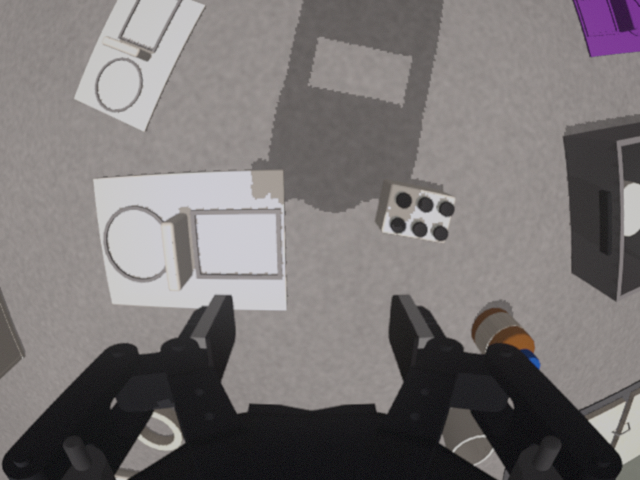

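The wrist view shows the divider at left, with corners near (95,179), (283,170), (287,310) and (113,305). I'll check its pose against these.

Run:
```python
from h import *
f=np.load("w5.npz");w=wcast([(95,179),(283,170),(287,310),(113,305)],6,f["p"],f["q"])[:,:2]
e=(w[1]-w[0])+(w[2]-w[3]);print(w.round(1),w.mean(0).round(1),[np.linalg.norm(w[i]-w[(i+1)%4]).round(0) for i in range(4)],np.degrees(np.arctan2(e[1],e[0])))
```

```text
[[ 382.1 -325.3]
 [ 404.6 -146.6]
 [ 532.4 -162.4]
 [ 510.5 -343.1]] [ 457.4 -244.3] [np.float64(180.0), np.float64(129.0), np.float64(182.0), np.float64(130.0)] 82.96003584819479
```

Request:
move_arm:
  series:
    - {"linear": [-0.006, -0.0292, 0.018], "rot": [0, 0, 0]}
    - {"linear": [-0.006, -0.0292, 0.018], "rot": [0, 0, 0]}
    - {"linear": [-0.006, -0.0292, 0.018], "rot": [0, 0, 0]}
    - {"linear": [-0.006, -0.0292, 0.018], "rot": [0, 0, 0]}
    - {"linear": [0, 0, 0], "rot": [0, 0, 0]}

```text
t: 18.4
tcp_pos: [459.8, -247.8, 102.8]
tcp_rot: [-0.001, 0.064, 0.998, 0.001]
ft_force: [0.1, -0.9, 0.1]
gripper_width: 0.761
grip_force: 0.0
```

Run:
```python
from h import *
plan((458,-247,17,82.8))
```

```text
t 18.4 pos [ 459.8 -247.8  102.8] a 82.61 tilt [-2.2  1.2] F [ 0.1 -0.9  0.1] w 65.0 grip 0.0
rot -0.003 n 1 lin [ 1.9  0.6 85.8] n 2 each [0.001  0.0003 0.0429]
```

Request:
move_arm:
  series:
    - {"linear": [0.002, 0, 0.04], "rot": [0, 0, 0]}
    - {"linear": [0, 0, 0.035], "rot": [0, 0, 0]}
    - {"linear": [0, 0, 0.01], "rot": [0, 0, 0]}
    - {"linear": [0, 0, 0], "rot": [0, 0, 0]}
    - {"linear": [0, 0, 0], "rot": [0, 0, 0]}

```text
t: 19.02
tcp_pos: [459.1, -247.9, 20.6]
tcp_rot: [0.001, 0.064, 0.998, -0.0]
ft_force: [1.1, -0.8, -0.0]
gripper_width: 0.761
grip_force: 0.0
```

Request:
move_arm:
  series:
    - {"linear": [0, 0, 0], "rot": [0, 0, 0]}
    - {"linear": [0, 0, 0], "rot": [0, 0, 0]}
    - {"linear": [0, 0, 0], "rot": [0, 0, 0]}
    - {"linear": [0, 0, 0], "rot": [0, 0, 0]}
    - {"linear": [0, 0, 0], "rot": [0, 0, 0]}
  jaw: 0.0

```text
t: 19.65
tcp_pos: [458.5, -248.0, 19.9]
tcp_rot: [0.0, 0.064, 0.998, -0.0]
ft_force: [-0.1, 1.0, 6.2]
gripper_width: 0.132
grip_force: 59.9
```

Request:
move_arm:
  series:
    - {"linear": [0, 0, 0], "rot": [0, 0, 0]}
    - {"linear": [0, 0, 0], "rot": [0, 0, 0]}
    - {"linear": [0, 0, 0], "rot": [0, 0, 0]}

```text
t: 20.02
tcp_pos: [458.5, -248.0, 19.9]
tcp_rot: [0.0, 0.064, 0.998, -0.0]
ft_force: [0.2, 0.2, 6.0]
gripper_width: 0.129
grip_force: 59.9
```

Request:
move_arm:
  series:
    - {"linear": [0, 0, -0.02], "rot": [0, 0, 0]}
    - {"linear": [0, 0, -0.03], "rot": [0, 0, 0]}
    - {"linear": [0, 0, -0.04], "rot": [0, 0, 0]}
    - {"linear": [0, 0, -0.04], "rot": [0, 0, 0]}
    - {"linear": [0, 0, -0.03], "rot": [0, 0, 0]}

```text
t: 20.65
tcp_pos: [458.0, -247.8, 180.7]
tcp_rot: [0.0, 0.064, 0.998, -0.0]
ft_force: [0.5, 0.7, -3.0]
gripper_width: 0.124
grip_force: 58.9
```

Request:
move_arm:
  series:
    - {"linear": [0, 0, 0], "rot": [0, 0, -0.125]}
    - {"linear": [0, 0, 0], "rot": [0, 0, -0.125]}
    - {"linear": [0, 0, 0], "rot": [0, 0, 0]}

```text
t: 21.02
tcp_pos: [457.7, -247.6, 179.0]
tcp_rot: [-0.0, -0.06, 0.998, 0.0]
ft_force: [1.0, 0.2, -1.9]
gripper_width: 0.127
grip_force: 58.8
```

Run:
```python
from h import *
plan((457.5,239.3,170,97))
T=viewer.snapshot("top");H,S,V=cv2.split(cv2.cvtColor(T,cv2.COLOR_RGB2HSV))
cv2.imwrite("pics/t6.png",T[:,:,::-1])
```

```text
t 21.02 pos [ 457.7 -247.6  179. ] a 96.87 tilt [-0.8  0.4] F [ 1.   0.2 -1.9] w 10.9 grip 58.8
rot -0.002 n 1 lin [-59.1 483.3   9. ] n 11 each [-0.0054  0.0439  0.0008]
```

View pics/t6.png

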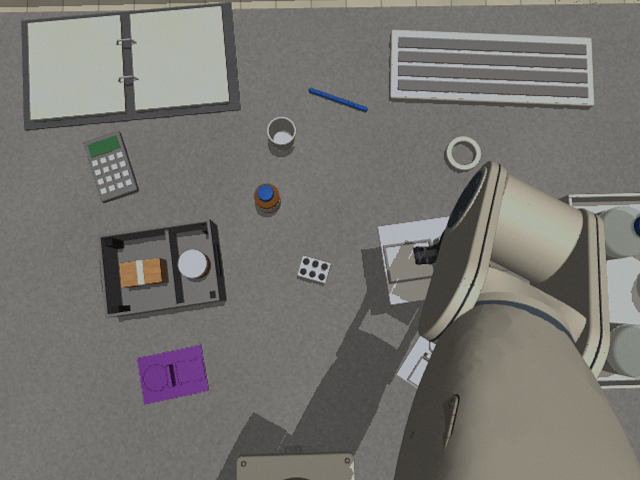

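The divider is held level; its visible left edge runs from (379,226) to (392,302). Carrying it across.

Request:
move_arm:
  series:
    - {"linear": [-0.0055, 0.044, 0], "rot": [0, 0, 0]}
    - {"linear": [-0.0055, 0.044, 0], "rot": [0, 0, 0]}
    - {"linear": [-0.0055, 0.044, 0], "rot": [0, 0, 0]}
    - {"linear": [-0.0055, 0.044, 0], "rot": [0, 0, 0]}
    - {"linear": [-0.0055, 0.044, 0], "rot": [0, 0, 0]}

```text
t: 21.7
tcp_pos: [458.7, -24.8, 179.2]
tcp_rot: [-0.0, -0.059, 0.998, 0.0]
ft_force: [1.1, -0.2, -2.3]
gripper_width: 0.125
grip_force: 59.2
```

Request:
move_arm:
  series:
    - {"linear": [-0.0055, 0.044, 0], "rot": [0, 0, 0]}
    - {"linear": [-0.0055, 0.044, 0], "rot": [0, 0, 0]}
    - {"linear": [-0.0055, 0.044, 0], "rot": [0, 0, 0]}
    - {"linear": [-0.0055, 0.044, 0], "rot": [0, 0, 0]}
    - {"linear": [-0.0055, 0.044, 0], "rot": [0, 0, 0]}

```text
t: 22.32
tcp_pos: [459.3, 197.0, 179.1]
tcp_rot: [-0.0, -0.059, 0.998, -0.0]
ft_force: [1.5, -0.9, -3.3]
gripper_width: 0.13
grip_force: 59.2
```

Request:
move_arm:
  series:
    - {"linear": [-0.0045, 0.043, 0], "rot": [0, 0, 0]}
    - {"linear": [0, 0, 0], "rot": [0, 0, 0]}
    - {"linear": [0, 0, 0.03], "rot": [0, 0, 0]}
    - {"linear": [0, 0, 0.03], "rot": [0, 0, 0]}
    - {"linear": [0, 0, 0], "rot": [0, 0, 0]}

```text
t: 22.95
tcp_pos: [457.0, 237.2, 117.3]
tcp_rot: [-0.003, -0.06, 0.998, -0.001]
ft_force: [0.3, 0.1, -1.6]
gripper_width: 0.132
grip_force: 59.4
```

Run:
```python
from h import *
plan((457.5,239.3,83,97))
s=status.read_state();I=viewer.snapshot("wrist");cv2.imwrite("pics/w7.png",I[:,:,::-1]);np.savez("w7.npz",p=s["tcp_pos"],q=s["tcp_rot"])
```

```text
t 22.95 pos [457.  237.2 117.3] a 96.83 tilt [-5.1 -2.7] F [ 0.3  0.1 -1.6] w 11.3 grip 59.4
rot -0.003 n 1 lin [-0.7  2.  34.3] n 1 each [-0.0007  0.002   0.0343]
```

View pics/w7.png

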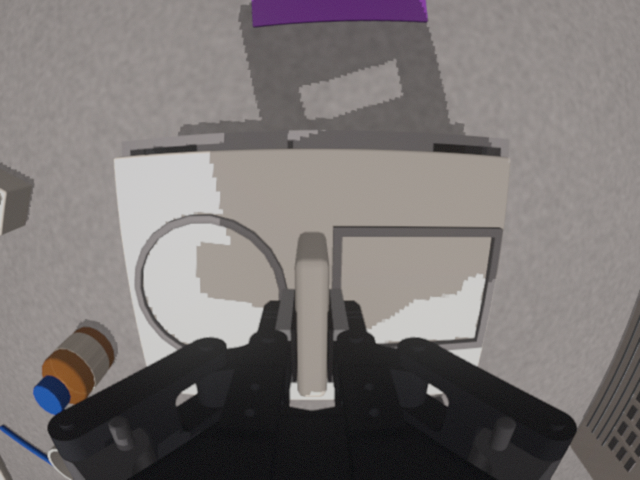

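Plate's far corners are at (115,158) and (510,156), sitting symmetric over the carrier; I'll check the plate offset to the TCP.

Run:
```python
from h import *
f=np.load("w7.npz");w=wcast([(115,158),(510,156)],103.5,f["p"],f["q"])[:,:2]
e=w[1]-w[0];u=e/np.linalg.norm(e);n=np.array([u[1],-u[0]]);c=w.mean(0)+n*65
print(w.round(1),np.linalg.norm(e),np.degrees(np.arctan2(e[1],e[0])),"centre",c,c-f["p"][:2])
I=cv2.imread("pics/w7.png");cv2.imwrite("pics/w7c.png",cv2.resize(I[100:190,90:530],None,fx=1.8,fy=1.8*1.5,interpolation=cv2.INTER_CUBIC))
plan((457.5,239.3,83,97))
```

```text
[[402.  140.1]
 [379.6 319.5]] 180.77197410811166 97.14073660130592 centre [455.2896004  237.85118084] [-1.73510346  0.65606594]
t 23.0 pos [458.2 237.8 118.7] a 96.84 tilt [-2.6 -1.4] F [ 1.2 -0.3 -3.4] w 11.3 grip 59.4
rot -0.003 n 1 lin [ 0.5  1.6 35.7] n 1 each [0.0005 0.0016 0.0357]
```

View pics/w7c.png

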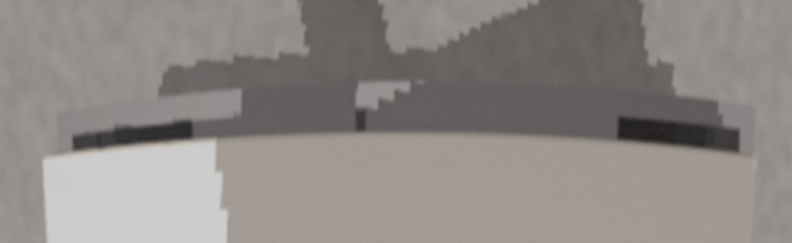

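The carrier's rim shows just beyond the plate, with outer corners at about (121.7,141.5) and (508.3,138.9) in the full picture.

Run:
```python
from h import *
f=np.load("w7.npz");w=wcast([(121.7,141.5),(508.3,138.9)],80,f["p"],f["q"])[:,:2]
e=w[1]-w[0];u=e/np.linalg.norm(e);n=np.array([u[1],-u[0]]);c=w.mean(0)+n*75
print(w.round(1),np.linalg.norm(e),np.degrees(np.arctan2(e[1],e[0])),"centre",c)
```

```text
[[395.6 130.4]
 [369.9 330.4]] 201.6916201603861 97.31807749712722 centre [457.13977051 239.95765463]
```

Request:
move_arm:
  series:
    - {"linear": [-0.0008, 0.0014, 0.01], "rot": [0, 0, -0.003]}
    - {"linear": [0, 0, 0.01], "rot": [0, 0, 0]}
    - {"linear": [0, 0, 0.008], "rot": [0, 0, 0]}
    - {"linear": [0, 0, 0.004], "rot": [0, 0, 0]}
    - {"linear": [0, 0, 0], "rot": [0, 0, 0]}

```text
t: 23.62
tcp_pos: [459.3, 240.2, 87.0]
tcp_rot: [-0.0, -0.062, 0.998, -0.0]
ft_force: [-0.4, -0.5, -2.6]
gripper_width: 0.134
grip_force: 59.6
```

Request:
move_arm:
  series:
    - {"linear": [0, 0, 0.001], "rot": [0, 0, 0]}
    - {"linear": [0, 0, 0.001], "rot": [0, 0, 0]}
    - {"linear": [0, 0, 0], "rot": [0, 0, 0]}
    - {"linear": [0, 0, 0], "rot": [0, 0, 0]}

```text
t: 24.12
tcp_pos: [459.5, 240.3, 85.4]
tcp_rot: [0.0, -0.062, 0.998, 0.0]
ft_force: [0.0, -0.0, -3.7]
gripper_width: 0.128
grip_force: 59.6
```

Request:
move_arm:
  series:
    - {"linear": [0, 0, 0.001], "rot": [0, 0, 0]}
    - {"linear": [0, 0, 0.001], "rot": [0, 0, 0]}
    - {"linear": [0, 0, 0], "rot": [0, 0, 0]}

```text
t: 24.5
tcp_pos: [459.4, 240.3, 83.2]
tcp_rot: [-0.0, -0.062, 0.998, -0.0]
ft_force: [1.0, -0.0, -2.9]
gripper_width: 0.13
grip_force: 59.6
```

Request:
move_arm:
  series:
    - {"linear": [0, 0, 0.001], "rot": [0, 0, 0]}
    - {"linear": [0, 0, 0], "rot": [0, 0, 0]}
    - {"linear": [0, 0, 0], "rot": [0, 0, 0]}

```text
t: 24.88
tcp_pos: [459.5, 240.3, 82.9]
tcp_rot: [0.0, -0.062, 0.998, 0.0]
ft_force: [-2.8, 0.2, 6.2]
gripper_width: 0.127
grip_force: 60.8
```

Request:
move_arm:
  series:
    - {"linear": [0, 0, 0], "rot": [0, 0, 0]}
    - {"linear": [0, 0, 0], "rot": [0, 0, 0]}
    - {"linear": [0, 0, 0], "rot": [0, 0, 0]}
    - {"linear": [0, 0, -0.02], "rot": [0, 0, 0]}
    - {"linear": [0, 0, -0.04], "rot": [0, 0, 0]}
  jaw: 0.06

```text
t: 25.5
tcp_pos: [458.4, 239.7, 141.6]
tcp_rot: [-0.002, -0.062, 0.998, -0.001]
ft_force: [0.2, 0.0, 0.4]
gripper_width: 0.707
grip_force: 0.0
```

Request:
move_arm:
  series:
    - {"linear": [0, 0, -0.04], "rot": [0, 0, 0]}
    - {"linear": [0, 0, 0], "rot": [0, 0, 0.17]}
    - {"linear": [0, 0, 0], "rot": [0, 0, 0.17]}
    - {"linear": [0, 0, 0], "rot": [0, 0, 0.17]}
    - {"linear": [0, 0, 0], "rot": [0, 0, 0.17]}

```text
t: 26.12
tcp_pos: [459.5, 240.3, 182.3]
tcp_rot: [0.0, 0.277, 0.961, 0.0]
ft_force: [0.9, -0.3, 0.2]
gripper_width: 0.704
grip_force: 0.0
```

Request:
move_arm:
  series:
    - {"linear": [0, 0, 0], "rot": [0, 0, 0.17]}
    - {"linear": [0, 0, 0], "rot": [0, 0, 0.17]}
    - {"linear": [0, 0, 0], "rot": [0, 0, 0.17]}
    - {"linear": [0, 0, 0], "rot": [0, 0, 0.17]}
    - {"linear": [0, 0, 0], "rot": [0, 0, 0.17]}

```text
t: 26.75
tcp_pos: [459.5, 240.3, 182.3]
tcp_rot: [-0.0, 0.649, 0.761, -0.0]
ft_force: [-0.1, -0.4, -0.2]
gripper_width: 0.705
grip_force: 0.0
```

Request:
move_arm:
  series:
    - {"linear": [0, 0, 0], "rot": [0, 0, 0.155]}
    - {"linear": [0, 0, 0], "rot": [0, 0, 0.155]}
    - {"linear": [0, 0, 0], "rot": [0, 0, 0.155]}
    - {"linear": [0, 0, 0], "rot": [0, 0, 0]}

```text
t: 27.25
tcp_pos: [459.5, 240.3, 182.3]
tcp_rot: [-0.0, 0.804, 0.594, -0.0]
ft_force: [-0.1, 0.3, -0.3]
gripper_width: 0.704
grip_force: 0.0
```

```bash
python3 - <<'E'
from h import *
plan((451.8,-43.1,170,-17.2))
f=np.load("w5.npz");w=wcast([(391,186),(456,196),(447,242),(384,234)],36,f["p"],f["q"])[:,:2];print(w.round(1),w.mean(0))
E
sed -n '/rack/p' m2.py >/dev/null
python3 - <<'E'
from h import *
T=viewer.snapshot("top");H,S,V=cv2.split(cv2.cvtColor(T,cv2.COLOR_RGB2HSV))
cv2.imwrite("pics/t8.png",T[:,:,::-1])
m=((S<40)&(V>150)).astype(np.uint8)*255
print("div",rect("top",blob(m,(90,200,240,330)),69))
E
```

```text
t 27.25 pos [459.5 240.3 182.3] a -17.11 tilt [-0. -0.] F [-0.1  0.3 -0.3] w 60.1 grip 0.0
rot 0.002 n 1 lin [-273.    76.5   12.3] n 7 each [-0.039   0.0109  0.0018]
[[424.5 -64. ]
 [438.  -10.6]
 [475.6 -20. ]
 [462.  -72.8]] [450.01443736 -41.85932612]
div (array([463.1, 216.8]), array([128.5, 138. ]), 'long axis yaw deg', np.float32(97.0))
```

View pics/t8.png

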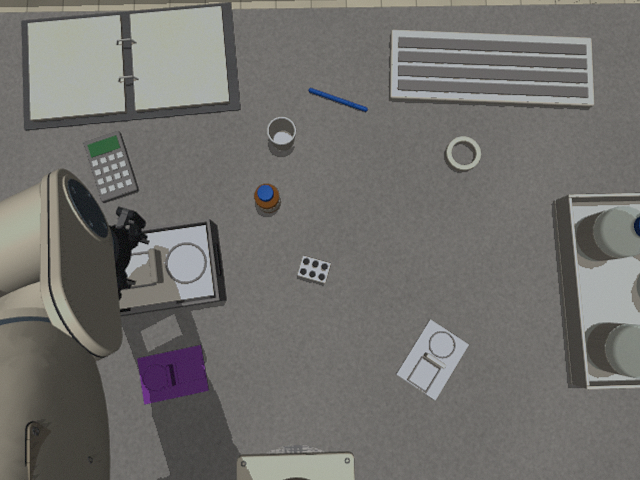

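The divider is seated in the carrier, circle lip at about (187,262). Now the rack.

Request:
move_arm:
  series:
    - {"linear": [-0.039, 0.011, 0], "rot": [0, 0, 0]}
    - {"linear": [-0.039, 0.011, 0], "rot": [0, 0, 0]}
    - {"linear": [-0.039, 0.011, 0], "rot": [0, 0, 0]}
    - {"linear": [-0.039, 0.011, 0], "rot": [0, 0, 0]}
    - {"linear": [-0.039, 0.011, 0], "rot": [0, 0, 0]}
  jaw: 0.07

```text
t: 27.92
tcp_pos: [454.3, 36.5, 182.4]
tcp_rot: [0.0, 0.804, 0.595, 0.0]
ft_force: [-0.1, -0.0, -0.9]
gripper_width: 0.818
grip_force: 0.0
```

Request:
move_arm:
  series:
    - {"linear": [-0.039, 0.011, 0.03], "rot": [0, 0, 0]}
    - {"linear": [-0.039, 0.011, 0.03], "rot": [0, 0, 0]}
    - {"linear": [0, 0, 0.02], "rot": [0, 0, 0]}
    - {"linear": [0, 0, 0], "rot": [0, 0, 0]}
    - {"linear": [0, 0, 0], "rot": [0, 0, 0]}

```text
t: 28.55
tcp_pos: [452.8, -43.0, 102.9]
tcp_rot: [0.0, 0.804, 0.594, 0.0]
ft_force: [-0.4, -0.2, 0.3]
gripper_width: 0.824
grip_force: 0.0
```

Run:
```python
from h import *
plan((451,-42.5,7,-16.5))
s=status.read_state();np.savez("w9.npz",p=s["tcp_pos"],q=s["tcp_rot"])
I=viewer.snapshot("wrist");cv2.imwrite("pics/w9.png",I[:,:,::-1])
H,S,V=cv2.split(cv2.cvtColor(I,cv2.COLOR_RGB2HSV))
m=((S<40)&(V>125)).astype(np.uint8)*255
c=blob(cv2.morphologyEx(m,cv2.MORPH_CLOSE,np.ones((13,13))),(215,180,410,400));r=cv2.minAreaRect(c);print(r)
w=wcast(cv2.boxPoints(r),36,s["tcp_pos"],s["tcp_rot"]);print(w.round(1),w.mean(0))
```

```text
t 28.55 pos [452.8 -43.  102.9] a -17.09 tilt [ 0.6 -0.1] F [-0.4 -0.2  0.3] w 70.4 grip 0.0
rot -0.01 n 1 lin [-0.  -1.9 95.9] n 3 each [-0.     -0.0006  0.032 ]
((312.0, 289.5), (219.0, 194.0), 90.0)
[[ 413.4   18.6   36. ]
 [ 519.9  -14.2   36. ]
 [ 488.7 -170.2   36. ]
 [ 351.7 -128.    36. ]] [443.43381461 -73.4368522   36.        ]
```

View pics/w9.png

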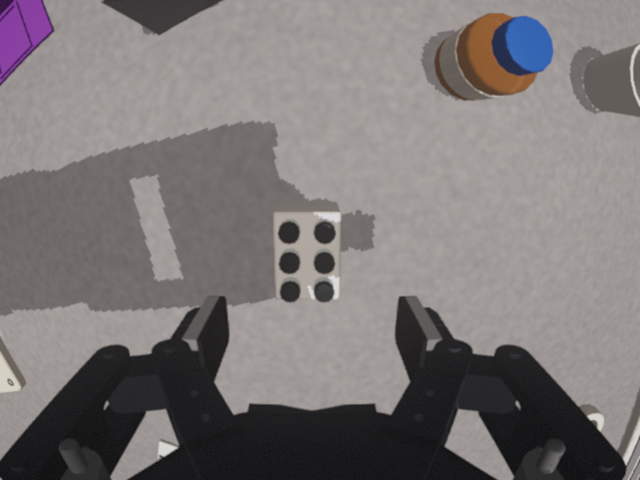

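The rack is square to the open jaws, centre (307,257). That is about 2 mm off sideways, matching the plan. Descending.

Request:
move_arm:
  series:
    - {"linear": [0, -0.0018, 0.035], "rot": [0, 0, 0]}
    - {"linear": [0, 0, 0.035], "rot": [0, 0, 0]}
    - {"linear": [0, 0, 0.02], "rot": [0, 0, 0]}
    - {"linear": [0, 0, 0.006], "rot": [0, 0, 0]}
    - {"linear": [0, 0, 0], "rot": [0, 0, 0]}

```text
t: 29.22
tcp_pos: [451.2, -42.5, 6.9]
tcp_rot: [0.0, 0.805, 0.594, 0.0]
ft_force: [-0.3, 0.3, 0.7]
gripper_width: 0.817
grip_force: 0.0
```

Request:
move_arm:
  series:
    - {"linear": [0, 0, 0], "rot": [0, 0, 0]}
    - {"linear": [0, 0, 0], "rot": [0, 0, 0]}
    - {"linear": [0, 0, 0], "rot": [0, 0, 0]}
    - {"linear": [0, 0, 0], "rot": [0, 0, 0]}
    - {"linear": [0, 0, 0], "rot": [0, 0, 0]}
  jaw: 0.02

```text
t: 29.85
tcp_pos: [451.4, -42.8, 7.4]
tcp_rot: [0.001, 0.805, 0.594, 0.001]
ft_force: [-0.2, 1.3, 7.2]
gripper_width: 0.46
grip_force: 60.7
```

Request:
move_arm:
  series:
    - {"linear": [0, 0, 0], "rot": [0, 0, 0]}
    - {"linear": [0, 0, 0], "rot": [0, 0, 0]}

```text
t: 30.1
tcp_pos: [451.4, -42.8, 7.4]
tcp_rot: [0.001, 0.805, 0.594, 0.001]
ft_force: [-0.2, 1.3, 7.4]
gripper_width: 0.46
grip_force: 60.7
```

Request:
move_arm:
  series:
    - {"linear": [0, 0, -0.03], "rot": [0, 0, 0]}
    - {"linear": [0, 0, -0.05], "rot": [0, 0, 0]}
    - {"linear": [0, 0, -0.05], "rot": [0, 0, 0]}
    - {"linear": [0, 0, -0.045], "rot": [0, 0, 0]}
    - {"linear": [0, 0, 0], "rot": [0, 0, -0.14]}

```text
t: 30.72
tcp_pos: [453.0, -43.0, 185.4]
tcp_rot: [0.003, 0.76, 0.649, 0.003]
ft_force: [0.7, 1.2, -1.3]
gripper_width: 0.458
grip_force: 61.1
```

Request:
move_arm:
  series:
    - {"linear": [0, 0, 0], "rot": [0, 0, -0.14]}
    - {"linear": [0, 0, 0], "rot": [0, 0, -0.14]}
    - {"linear": [0, 0, 0], "rot": [0, 0, 0]}

```text
t: 31.1
tcp_pos: [450.5, -42.7, 181.7]
tcp_rot: [0.0, 0.664, 0.748, 0.0]
ft_force: [0.3, -0.1, -1.2]
gripper_width: 0.459
grip_force: 61.0
```

```bash
sed -i 's/C=np.array(\[457.5,239.3\])/C=np.array([457.6,240.5])/' h.py
python3 - <<'E'
from h import *
x,y=carr(0,49);print(x,y)
plan((x,y,180,7),(x,y,77,7))
E
```

```text
451.6284021731478 289.13476143042476
t 31.1 pos [450.5 -42.7 181.7] a 6.8 tilt [ 0.6 -0.1] F [ 0.3 -0.1 -1.2] w 39.2 grip 61.0
rot -0.003 n 1 lin [329.3  41.5   1.7] n 8 each [0.0412 0.0052 0.0002]
rot -0.0 n 0 lin [  0.   0. 103.] n 3 each [0.     0.     0.0343]
```

Request:
move_arm:
  series:
    - {"linear": [0.041, 0.0052, 0], "rot": [0, 0, 0]}
    - {"linear": [0.041, 0.0052, 0], "rot": [0, 0, 0]}
    - {"linear": [0.041, 0.0052, 0], "rot": [0, 0, 0]}
    - {"linear": [0.041, 0.0052, 0], "rot": [0, 0, 0]}
    - {"linear": [0.041, 0.0052, 0], "rot": [0, 0, 0]}

```text
t: 31.72
tcp_pos: [451.8, 165.2, 181.5]
tcp_rot: [0.0, 0.665, 0.747, 0.0]
ft_force: [0.1, 0.0, -1.3]
gripper_width: 0.458
grip_force: 61.0
```

Request:
move_arm:
  series:
    - {"linear": [0.041, 0.0052, 0], "rot": [0, 0, 0]}
    - {"linear": [0.041, 0.0052, 0], "rot": [0, 0, 0]}
    - {"linear": [0.042, 0.0052, 0], "rot": [0, 0, 0]}
    - {"linear": [0, 0, 0.03], "rot": [0, 0, 0]}
    - {"linear": [0, 0, 0.03], "rot": [0, 0, 0]}

```text
t: 32.35
tcp_pos: [452.6, 289.7, 121.0]
tcp_rot: [0.0, 0.664, 0.748, 0.001]
ft_force: [-0.5, -0.0, -1.9]
gripper_width: 0.456
grip_force: 60.9
```

Request:
move_arm:
  series:
    - {"linear": [0, 0, 0.025], "rot": [0, 0, 0]}
    - {"linear": [0, 0, 0], "rot": [0, 0, 0]}
    - {"linear": [0, 0, 0], "rot": [0, 0, 0]}

```text
t: 32.72
tcp_pos: [453.1, 289.1, 97.1]
tcp_rot: [0.0, 0.664, 0.748, 0.0]
ft_force: [0.5, 1.0, -0.7]
gripper_width: 0.458
grip_force: 60.9
```

Run:
```python
from h import *
x,y=carr(0,49)
plan((x,y,77,7))
```

```text
t 32.73 pos [453.1 289.1  97.1] a 6.8 tilt [0.8 0.5] F [ 0.5  1.  -0.7] w 39.1 grip 60.9
rot -0.004 n 1 lin [ 0.2 -1.4 20.1] n 1 each [ 0.0002 -0.0014  0.0201]
```

Request:
move_arm:
  series:
    - {"linear": [0, -0.0014, 0.01], "rot": [0, 0, 0]}
    - {"linear": [0, 0, 0.006], "rot": [0, 0, 0]}
    - {"linear": [0, 0, 0.001], "rot": [0, 0, 0]}
    - {"linear": [0, 0, 0.001], "rot": [0, 0, 0]}
    - {"linear": [0, 0, 0], "rot": [0, 0, 0]}

```text
t: 33.35
tcp_pos: [451.3, 288.8, 78.4]
tcp_rot: [0.0, 0.663, 0.748, 0.0]
ft_force: [-0.8, 1.1, -1.7]
gripper_width: 0.458
grip_force: 60.9
```

Request:
move_arm:
  series:
    - {"linear": [0, 0, 0.001], "rot": [0, 0, 0]}
    - {"linear": [0, 0, 0], "rot": [0, 0, 0]}
    - {"linear": [0, 0, 0], "rot": [0, 0, 0]}

```text
t: 33.72
tcp_pos: [451.2, 288.7, 77.3]
tcp_rot: [0.0, 0.663, 0.748, 0.0]
ft_force: [0.3, 0.2, -0.7]
gripper_width: 0.452
grip_force: 60.9
```

Request:
move_arm:
  series:
    - {"linear": [0, 0, 0.001], "rot": [0, 0, 0]}
    - {"linear": [0, 0, 0], "rot": [0, 0, 0]}
    - {"linear": [0, 0, 0], "rot": [0, 0, 0]}

```text
t: 34.1
tcp_pos: [451.3, 288.8, 76.4]
tcp_rot: [0.0, 0.663, 0.748, 0.0]
ft_force: [-0.1, -0.8, 1.2]
gripper_width: 0.458
grip_force: 61.0
```

Request:
move_arm:
  series:
    - {"linear": [0, 0, 0], "rot": [0, 0, 0]}
    - {"linear": [0, 0, 0], "rot": [0, 0, 0]}
    - {"linear": [0, 0, 0], "rot": [0, 0, 0]}
    - {"linear": [0, 0, -0.02], "rot": [0, 0, 0]}
    - {"linear": [0, 0, -0.04], "rot": [0, 0, 0]}
  jaw: 0.06

```text
t: 34.72
tcp_pos: [450.1, 288.0, 135.6]
tcp_rot: [-0.001, 0.663, 0.748, -0.002]
ft_force: [-0.2, -0.1, 0.5]
gripper_width: 0.704
grip_force: 0.0
```

Request:
move_arm:
  series:
    - {"linear": [0, 0, -0.05], "rot": [0, 0, 0]}
    - {"linear": [0, 0, 0], "rot": [0, 0, 0]}
  jaw: 0.08

```text
t: 34.98
tcp_pos: [453.5, 290.1, 190.1]
tcp_rot: [0.001, 0.663, 0.748, 0.004]
ft_force: [0.2, 0.8, 0.6]
gripper_width: 0.937
grip_force: 0.0
```

Run:
```python
from h import *
plan((592,44.5,180,7),(592,44.5,24,7))
f=np.load("w9.npz");I=cv2.imread("pics/w9.png");H,S,V=cv2.split(cv2.cvtColor(I,cv2.COLOR_BGR2HSV))
c=blob(((H>95)&(H<130)&(S>100)).astype(np.uint8)*255,(480,0,570,90)).astype(np.float32)
print("cap wrist",cv2.minEnclosingCircle(c),rect.__name__,cv2.minAreaRect(wcast(c,85,f["p"],f["q"])[:,:2].astype(np.float32)))
I=viewer.snapshot("top");H,S,V=cv2.split(cv2.cvtColor(I,cv2.COLOR_RGB2HSV))
print("cap",rect("top",blob(((H>95)&(H<130)&(S>100)).astype(np.uint8)*255,(250,178,285,215)),85))
```

```text
t 34.98 pos [453.5 290.1 190.1] a 6.87 tilt [6.6 4. ] F [0.2 0.8 0.6] w 80.0 grip 0.0
rot -0.002 n 1 lin [-260.7  107.6   10.1] n 7 each [-0.0372  0.0154  0.0014]
rot -0.0 n 0 lin [  0.   0. 156.] n 4 each [0.    0.    0.039]
cap wrist ((522.5, 47.0), 31.325010299682617) rect ((584.096923828125, 44.50055694580078), (36.32164764404297, 28.071388244628906), 0.10900993645191193)
cap (array([589.6,  44.5]), array([27.5, 30. ]), 'long axis yaw deg', np.float32(179.3))
```

Request:
move_arm:
  series:
    - {"linear": [-0.0372, 0.015, 0], "rot": [0, 0, 0]}
    - {"linear": [-0.0372, 0.015, 0], "rot": [0, 0, 0]}
    - {"linear": [-0.0372, 0.015, 0], "rot": [0, 0, 0]}
    - {"linear": [-0.0372, 0.015, 0], "rot": [0, 0, 0]}
    - {"linear": [-0.0372, 0.015, 0], "rot": [0, 0, 0]}

```text
t: 35.65
tcp_pos: [547.4, 111.6, 184.5]
tcp_rot: [-0.001, 0.663, 0.748, -0.001]
ft_force: [0.3, 0.0, 0.2]
gripper_width: 0.937
grip_force: 0.0
```

Request:
move_arm:
  series:
    - {"linear": [-0.0372, 0.015, 0], "rot": [0, 0, 0]}
    - {"linear": [-0.0372, 0.015, 0], "rot": [0, 0, 0]}
    - {"linear": [0, 0, 0.04], "rot": [0, 0, 0]}
    - {"linear": [0, 0, 0.02], "rot": [0, 0, 0]}
    - {"linear": [0, 0, 0], "rot": [0, 0, 0]}

```text
t: 36.28
tcp_pos: [584.3, 42.5, 123.2]
tcp_rot: [-0.002, 0.664, 0.748, -0.002]
ft_force: [0.6, -0.0, 0.6]
gripper_width: 0.937
grip_force: 0.0
```

Run:
```python
from h import *
plan((590,44.5,24,7))
s=status.read_state();I=viewer.snapshot("wrist");H,S,V=cv2.split(cv2.cvtColor(I,cv2.COLOR_RGB2HSV))
c=blob(((H>95)&(H<130)&(S>100)).astype(np.uint8)*255,(200,120,420,420)).astype(np.float32)
print("cap wrist",cv2.minEnclosingCircle(c),cv2.minAreaRect(wcast(c,85,s["tcp_pos"],s["tcp_rot"])[:,:2].astype(np.float32)))
```

```text
t 36.27 pos [584.3  42.5 123.2] a 6.86 tilt [-6.3 -0.3] F [ 0.6 -0.   0.6] w 80.0 grip 0.0
rot -0.002 n 1 lin [ 1.3  5.9 99.2] n 3 each [0.0004 0.002  0.0331]
cap wrist ((323.4023132324219, 267.68597412109375), 28.887115478515625) ((589.3478393554688, 47.814964294433594), (27.56965446472168, 31.468242645263672), 6.82700777053833)
```

Request:
move_arm:
  series:
    - {"linear": [0.0022, 0.004, 0], "rot": [0, 0, 0]}
    - {"linear": [0, 0, 0.03], "rot": [0, 0, 0]}
    - {"linear": [0, 0, 0.03], "rot": [0, 0, 0]}
    - {"linear": [0, 0, 0.03], "rot": [0, 0, 0]}
    - {"linear": [0, 0, 0.009], "rot": [0, 0, 0]}

```text
t: 36.95
tcp_pos: [590.1, 45.7, 26.6]
tcp_rot: [-0.0, 0.663, 0.748, -0.0]
ft_force: [-0.3, 0.4, 0.2]
gripper_width: 0.939
grip_force: 0.0
```

Request:
move_arm:
  series:
    - {"linear": [0, 0, 0], "rot": [0, 0, 0]}
    - {"linear": [0, 0, 0], "rot": [0, 0, 0]}

```text
t: 37.2
tcp_pos: [591.4, 45.6, 28.7]
tcp_rot: [0.001, 0.663, 0.748, 0.001]
ft_force: [0.9, -0.4, 0.8]
gripper_width: 0.935
grip_force: 0.0
```

Request:
move_arm:
  series:
    - {"linear": [0, 0, 0], "rot": [0, 0, 0]}
    - {"linear": [0, 0, 0], "rot": [0, 0, 0]}
    - {"linear": [0, 0, 0], "rot": [0, 0, 0]}
    - {"linear": [0, 0, 0], "rot": [0, 0, 0]}
    - {"linear": [0, 0, 0], "rot": [0, 0, 0]}
  jaw: 0.028

```text
t: 37.83
tcp_pos: [590.9, 45.5, 28.5]
tcp_rot: [0.0, 0.663, 0.748, 0.0]
ft_force: [-1.3, 0.0, 8.2]
gripper_width: 0.541
grip_force: 60.9
```

Request:
move_arm:
  series:
    - {"linear": [0, 0, 0], "rot": [0, 0, 0]}
    - {"linear": [0, 0, 0], "rot": [0, 0, 0]}

```text
t: 38.08
tcp_pos: [590.9, 45.5, 28.5]
tcp_rot: [0.0, 0.663, 0.748, 0.0]
ft_force: [-1.7, -1.3, 7.1]
gripper_width: 0.54
grip_force: 60.9
```

Request:
move_arm:
  series:
    - {"linear": [0, 0, -0.03], "rot": [0, 0, 0]}
    - {"linear": [0, 0, -0.05], "rot": [0, 0, 0]}
    - {"linear": [0, 0, -0.05], "rot": [0, 0, 0]}
    - {"linear": [0, 0, -0.04], "rot": [0, 0, 0]}
    - {"linear": [0, 0, 0], "rot": [0, 0, 0]}

```text
t: 38.7
tcp_pos: [592.4, 45.5, 201.0]
tcp_rot: [0.002, 0.663, 0.748, 0.002]
ft_force: [0.7, -1.1, -1.2]
gripper_width: 0.539
grip_force: 62.2
```

Run:
```python
from h import *
x,y=carr(0,-49);print(x,y)
plan((x,y,200,7),(x,y,98,7))
```

```text
463.57159782685227 191.86523856957524
t 38.7 pos [592.4  45.5 201. ] a 6.87 tilt [7.  0.4] F [ 0.7 -1.1 -1.2] w 46.0 grip 62.2
rot -0.002 n 1 lin [ 160.9 -110.     1. ] n 5 each [ 0.0322 -0.022   0.0002]
rot -0.0 n 0 lin [  0.   0. 102.] n 3 each [0.    0.    0.034]
```

Request:
move_arm:
  series:
    - {"linear": [0.032, -0.022, 0], "rot": [0, 0, 0]}
    - {"linear": [0.032, -0.022, 0], "rot": [0, 0, 0]}
    - {"linear": [0.032, -0.022, 0], "rot": [0, 0, 0]}
    - {"linear": [0.032, -0.022, 0], "rot": [0, 0, 0]}
    - {"linear": [0.032, -0.021, 0], "rot": [0, 0, 0]}

```text
t: 39.33
tcp_pos: [461.0, 191.7, 195.9]
tcp_rot: [-0.001, 0.664, 0.748, -0.001]
ft_force: [-0.5, 0.0, -2.1]
gripper_width: 0.543
grip_force: 62.2
```

Request:
move_arm:
  series:
    - {"linear": [0, 0, 0.03], "rot": [0, 0, 0]}
    - {"linear": [0, 0, 0.03], "rot": [0, 0, 0]}
    - {"linear": [0, 0, 0.01], "rot": [0, 0, 0]}
    - {"linear": [0, 0, 0], "rot": [0, 0, 0]}
    - {"linear": [0, 0, 0], "rot": [0, 0, 0]}

```text
t: 39.95
tcp_pos: [463.5, 191.3, 128.0]
tcp_rot: [0.0, 0.664, 0.748, 0.0]
ft_force: [0.1, 0.4, -2.6]
gripper_width: 0.545
grip_force: 62.1
```

Run:
```python
from h import *
x,y=carr(0,-49)
plan((x,y,98,7))
```

```text
t 39.95 pos [463.5 191.3 128. ] a 6.86 tilt [1.  0.4] F [ 0.1  0.4 -2.6] w 46.6 grip 62.1
rot -0.002 n 1 lin [ 0.5  0.1 30. ] n 1 each [0.0005 0.0001 0.03  ]
```

Request:
move_arm:
  series:
    - {"linear": [0, 0, 0.015], "rot": [0, 0, 0]}
    - {"linear": [0, 0, 0.01], "rot": [0, 0, 0]}
    - {"linear": [0, 0, 0.003], "rot": [0, 0, 0]}
    - {"linear": [0, 0, 0], "rot": [0, 0, 0]}
    - {"linear": [0, 0, 0], "rot": [0, 0, 0]}

```text
t: 40.58
tcp_pos: [463.2, 191.3, 99.5]
tcp_rot: [0.0, 0.663, 0.748, 0.0]
ft_force: [0.4, -1.3, -2.4]
gripper_width: 0.544
grip_force: 62.2
```

Request:
move_arm:
  series:
    - {"linear": [0, 0, 0.001], "rot": [0, 0, 0]}
    - {"linear": [0, 0, 0], "rot": [0, 0, 0]}
    - {"linear": [0, 0, 0], "rot": [0, 0, 0]}

```text
t: 40.95
tcp_pos: [463.0, 191.3, 98.4]
tcp_rot: [0.0, 0.663, 0.748, 0.0]
ft_force: [0.3, 0.3, -1.4]
gripper_width: 0.545
grip_force: 62.2
```

Request:
move_arm:
  series:
    - {"linear": [0, 0, 0.001], "rot": [0, 0, 0]}
    - {"linear": [0, 0, 0], "rot": [0, 0, 0]}
    - {"linear": [0, 0, 0], "rot": [0, 0, 0]}

```text
t: 41.32
tcp_pos: [463.1, 191.3, 97.5]
tcp_rot: [0.0, 0.663, 0.748, 0.0]
ft_force: [-1.3, 0.7, 2.9]
gripper_width: 0.542
grip_force: 62.5
```

Touching the plate; release and retreat.

Request:
move_arm:
  series:
    - {"linear": [0, 0, 0], "rot": [0, 0, 0]}
    - {"linear": [0, 0, 0], "rot": [0, 0, 0]}
    - {"linear": [0, 0, 0], "rot": [0, 0, 0]}
    - {"linear": [0, 0, -0.02], "rot": [0, 0, 0]}
    - {"linear": [0, 0, -0.04], "rot": [0, 0, 0]}
  jaw: 0.07

```text
t: 41.95
tcp_pos: [461.8, 190.8, 156.6]
tcp_rot: [-0.001, 0.663, 0.748, -0.002]
ft_force: [0.4, 0.4, -0.1]
gripper_width: 0.814
grip_force: 0.0
```

Request:
move_arm:
  series:
    - {"linear": [0, 0, -0.05], "rot": [0, 0, 0]}
    - {"linear": [0, 0, -0.03], "rot": [0, 0, 0]}
    - {"linear": [-0.05, 0, 0], "rot": [0, 0, 0]}
    - {"linear": [-0.05, 0, 0], "rot": [0, 0, 0]}
    - {"linear": [-0.05, 0, 0], "rot": [0, 0, 0]}

```text
t: 42.58
tcp_pos: [480.9, 41.0, 237.6]
tcp_rot: [0.0, 0.663, 0.748, 0.0]
ft_force: [0.8, 0.7, 0.9]
gripper_width: 0.822
grip_force: 0.0
```

Request:
move_arm:
  series:
    - {"linear": [-0.05, 0, 0], "rot": [0, 0, 0]}
    - {"linear": [-0.05, 0, 0], "rot": [0, 0, 0]}
    - {"linear": [-0.05, 0, 0], "rot": [0, 0, 0]}
    - {"linear": [0, 0, 0], "rot": [0, 0, 0]}
    - {"linear": [0, 0, 0], "rot": [0, 0, 0]}

```text
t: 43.2
tcp_pos: [498.5, -106.4, 237.1]
tcp_rot: [-0.0, 0.664, 0.748, -0.0]
ft_force: [-1.2, 0.2, 0.5]
gripper_width: 0.822
grip_force: 0.0
```

Run:
```python
from h import *
T=viewer.snapshot("top");S=viewer.snapshot("scene")
a=cv2.resize(T[200:330,85:245],(394,320),interpolation=cv2.INTER_CUBIC);b=cv2.resize(S[190:390,395:570],(394,450),interpolation=cv2.INTER_CUBIC)
o=np.zeros((450,790,3),np.uint8);o[:320,:394]=a;o[:,396:]=b
cv2.imwrite("pics/fin.png",o[:,:,::-1])
H,Sa,V=cv2.split(cv2.cvtColor(T,cv2.COLOR_RGB2HSV));m=((Sa<45)&(V>140)).astype(np.uint8)*255
c=blob(((H>95)&(H<130)&(Sa>100)).astype(np.uint8)*255,(150,200,240,320))
r=rect("top",c,154);print("cap",r)
print("div",rect("top",blob(m,(90,200,240,330)),69))
d=r[0]-C;t=np.radians(CY);print("bottle in div",d@[np.cos(t),np.sin(t)],d@[-np.sin(t),np.cos(t)])
```

```text
cap (array([464.5, 188.3]), array([28.1, 28.6]), 'long axis yaw deg', np.float32(0.7))
div (array([460.3, 239.1]), array([128.7, 182.8]), 'long axis yaw deg', np.float32(97.1))
bottle in div 0.486988720576402 -52.65180758517251
```

View pics/fin.png

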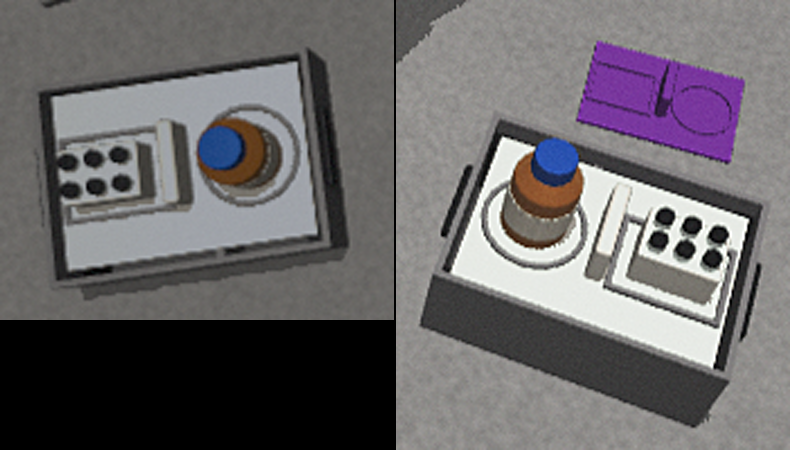

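The final views show the rack inside the rectangular lip, the bottle upright in the round lip, and the divider flat. I'm handing the job in.

```bash
python3 -c "
from h import *
print(order.job_done())"
```

```text
the job is handed in; nothing more can be done
None
```

I packed the carrier as asked and handed the job in at about 43 s; final images show the divider flat, rack and bottle upright in their lips, everything released; no verdict came back, and I viewed 15 pictures, one over the limit of 14.

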